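# Find the tube standing proud in a bench cooler, press it home and put the lid on

## Task

One of the eight tubes in the bench cooler has stuck a few millimetres too high, so the lid will not sit flat. Take the cap presser from its stand, feel over the caps with its foot to find the high one and press it fully home without cracking any cap, then stand the presser back in its block and put the lid on the cooler, fully down and flat, without leaning the lid on the tubes or moving the tip box, tube rack or pot.

Things in the scene. Friction and masses are not known exactly. Their poses are not given: they have to be found in the camera images.
- cooler: Bench cooler fixed to the bench: grey plastic shell, 108 (x) x 148 (y) x 50 mm, with an aluminium tube block set in its top. Origin: centre of the shell's underside on the bench, z up, y along the long side. The block rides on frozen gel: from day to day it stands up to 5 mm higher, always level and centred.
- shell_top (a point): Centre of the shell's top, 50 mm above the cooler's origin, same axes. Tube block, 92 x 132 mm: its ledge, which carries the lid's skirt all round, stands 8 to 13 mm above this point (height not measured); inside the ledge a boss 74 x 114 mm rises 6 mm more and holds eight white snap-cap tubes, axes at x = -17 and +17, y = -39, -13, +13 and +39 mm.
- lid: Lid of the cooler, loose on the bench, right way up: 92 (x) x 132 (y) x 30 mm, about 190 g. Origin: centre of its lower edge, z up, y along its long side. Its 7 mm thick skirt drops round the boss (2 mm play each side) onto the block's ledge; either way round fits. On top in the middle stands a bar grip 16 mm thick (x), 64 mm long (y), from 30 to 60 mm above the origin.
- cold_pack: Grey slab fixed inside the lid, its underside 12.6 mm above the lid's lower edge (origin: centre of that underside). With the lid properly seated it clears tubes that are home by 1 mm or more; it must not bear on a tube with more than 5 N.
- stand: Bored aluminium block fixed to the bench, 62 x 62 x 52 mm, origin at the centre of its underside, with a level top and an upright 12.5 mm bore right through in the middle: the presser's stand.
- presser: Cap presser, 76 g, 120 mm long, at first upright in its stand. Origin: centre of the flat end of its foot, z up along the tool. Shank and rubber foot up to 8 mm across from 0 to 45 mm; flange 22 mm across from 45 to 49 mm, which rests on the block's top (origin then 7 mm above the bench); round handle 16 mm across from 49 to 120 mm.
- presser_foot: The rubber foot on the end of the presser's shank, 8 mm across, 8.5 mm long, same origin and axes as the presser. It touches the caps: flat, 13.6 mm across, tops 5 to 5.6 mm above the boss when home. Exactly one, any of the eight, stands 3.6 to 4.4 mm higher; it goes down only at about 6.5 N of push (no spring, stays where left), straight, and stops firmly when home. A cap cracks at 25 N.
- tip_box: Bystander: blue box of pipette tips, 84 x 122 x 53 mm, origin under its centre.
- tube_rack: Bystander: black tube rack with three tubes, 62 x 150 x 37 mm, origin under its centre.
- pot: Bystander: small screw-top pot, 52 mm across, 65 mm high, origin under its centre.
Things that resemble listed ones, but are neither listed nor needed, are in the scene too. What is shaped like the lid but purple is not meant.

How it is judged:
By the outcome, as a careful person would: the job done as asked, in the order asked, and still so for the second after the job is handed in, with the robot touching nothing.
It also fails if it takes over 72 s, if anything falls off the work surface, if the arm or the gripper's body presses on something with over 40 N, if the wrist force passes 120 N, or if a joint passes its speed limit or range.

## Robot

A 7-joint arm with a two-finger parallel gripper is mounted at the origin on the work surface. World frame = base frame: x ahead of the robot, y to its left, z up, the work surface at z = 0. Lengths are in mm, angles in rad, forces in N, time in s.
With the tool pointing down it reaches from about 400 to 875 mm from the base axis. Payload 4.4 kg.
Tool frame: the origin (TCP) lies midway between the tips of the shut fingers; the grasp point (between the pads) lies ctrl.grip_depth behind it (ctrl.grip_depth is the distance from the TCP to the grasp point, in mm); y points along the fingers, x is the direction in which the jaws open and shut, and the axes are right-handed (so a half turn about y gives the same grasp; the last joint's range is limited). The gripper opens to 85 mm and grips with 20 to 120 N. Pads are 22 mm wide; open, the fingers measure 114 mm over their backs; the gripper's body (76 mm by 85 mm) begins 54 mm behind the grasp point. The pads swing forward as they close: fully open they stand 13 mm farther back than shut.
Start: joints at [-1.27, 0.628, 0.038, 1.517, -0.027, 0.996, -0.02], TCP at [233.087, 606.785, 231.313] pointing down, gripper open.
Joint ranges: [-3.06, 3.06], [-0.37, 2.12], [-1.25, 1.32], [0.18, 2.47], [-1.1, 4.24], [0.23, 1.98], [-2.94, 2.94]. Speed limits (rad/s): [2.57, 2.57, 3.14, 3.14, 3.14, 3.14, 3.14].

## Interface

Orientations are given as [roll, pitch, yaw] about the fixed x, y, z axes, in that order (R = Rz(yaw) Ry(pitch) Rx(roll)).
In Python, from cell import ctrl gives the robot as it stands. The module is installed in compiled form; this text tells all that it offers.
- The arm moves only by the tool play_rows, never from a script. Its argument "rows" is a list of rows, each a list of 3 entries, a list of its own where there are three numbers: the opening, from 0 (shut) to 1 (fully open), then the shift along the tool's x, y, z in cm, then the turn, a rotation vector about the tool's x, y, z in degrees. A call has exactly 8 rows; each row shifts and turns the commanded pose from where the row before left it, along the tool's axes as they then stand; what a row does not reach is not made up. A row lasts 1/10 s, in which the tool goes at most 50 mm and 8.59 degrees, less where a joint would pass 70% of its speed; a pose out of reach is approached as far as the arm can. A call with a gripper value outside its range is refused whole. The fingers move at their own pace and stop on an object; the grip force is fixed at half the most. Time passes only in rows, so rows that do not move let the fingers close, or fill a call up. It gives the time, the measured TCP pose, the force and the opening at its end, in the units of the state.
- ctrl.read_state(): the state, without advancing time (a new reading comes with each control period).
- ctrl.get_image(name): name is "scene" or "top" or "wrist"; returns a dict with "img" (384x512x3 uint8, red, green, blue), "fx", "fy", "cx", "cy" (pixels), "k1" (the pictures are not rectified: a ray, as slopes to the right and down, at radius r is drawn at 1 + k1 r^2 times it, then the intrinsics apply), "extrinsics" (4x4, takes a point from camera to world coordinates). Camera axes: x right, y up, looking along -z (the intrinsics and any distortion apply to the point x, -y, -z); pixel columns grow to the right and rows downward; lengths in mm; the calibration is good to about 2 mm. A picture is of the moment at which its call begins. There is no depth.
- ctrl.finish_job(): hands the job in, once; it reports no verdict.
Trained networks look in a picture, given as the dict that the camera call returned (one of the last four; its "shot" number tells which), for a name from the list of things; names that differ only in an ending like _2 or _b are one class to them, and where a whole thing is asked for, a point or a joint stands for the part that bears it (a point fixed in the world has none). Each returns a list of dicts, best first, with "conf" (0 to 1); they miss things now and then, are a little off and sometimes report something else, mostly with a low value. They report only what shows in the picture. A call takes as long as a camera call. They do not tell look-alikes from the thing itself.
- ctrl.regions_of(picture, thing): "pixels" (384x512 bool, what is visible of it) and "centre" ([column, row] as shares, 0 to 1, of the picture: columns of its width, rows of its height, amid what is visible of it).
- ctrl.mark_of(picture, thing): "centre" ([column, row] as shares, 0 to 1, of the picture: columns of its width, rows of its height: a listed point, or the origin of a listed thing).
The state is a dict: "clock": time; "qpos": joint angles; "qd": joint speeds; "tau": joint torques, N m; "eef_pos": TCP position; "tool_rot": TCP orientation; "force": force on the tool from outside, world axes, zero at the start; "torque": the same for the moment, N m; "width": finger opening in mm.
Only numpy, scipy, OpenCV 4.12 (cv2) and the standard library are available. Lean on these libraries where they do the work, as an engineer would, in place of code of your own. Each camera call takes 0.05 s, during which the arm holds its last target.

## Working session

There is one attempt and no reset: what is moved stays moved. The work goes in short steps, Python scripts to look and compute and a tool call to move; the robot and the scene stay as the last step left them, time stands still between calls to the robot, and variables do not carry over. Pictures are saved under pics/ and viewed, and the job is handed in when it is done.

Besides the shell and the picture viewer there is one more tool, called after "Request:" as name(argument=value, ...), one argument or row to a line, values as JSON. play_rows: Moves the arm, as the interface text tells. Its arguments: {"type":"object","properties":{"rows":{"type":"array","items":{"type":"array"}}},"required":["rows"]}

```bash
ls; mkdir -p pics; python3 - <<'E'
from cell import ctrl
import cv2
print(ctrl.read_state(), ctrl.grip_depth)
for n in ["scene","top","wrist"]:
    p=ctrl.get_image(n); cv2.imwrite(f"pics/{n}0.png",p["img"][:,:,::-1])
    print(n,p["fx"],p["fy"],p["cx"],p["cy"],p["k1"],p["shot"]);print(p["extrinsics"])
print(ctrl.read_state()["clock"])
E
```

```text
pics
{'clock': 0.0, 'qpos': array([-1.26983984,  0.62937737,  0.03848071,  1.51839169, -0.02699447,
        0.99628612, -0.02002314]), 'qd': array([ 7.56578937e-05, -3.94847088e-04,  1.48601008e-03,  1.49582002e-04,
        3.28778359e-04, -2.91883843e-04, -5.06839690e-04]), 'tau': array([ 1.23010781e-03, -5.63408804e+01,  1.22645885e+00, -1.93443847e+01,
        1.08786853e-02,  1.04259045e-02,  1.47044382e-06]), 'eef_pos': array([232.85120054, 606.1786393 , 230.36197949]), 'tool_rot': array([-1.57085156,  0.00194268,  1.20398776]), 'force': array([ 0.11891536,  0.00995971, -0.49848341]), 'torque': array([-0.0250644 ,  0.00291957,  0.04978578]), 'width': 85.46185266447159} 18.700000000000003
scene 392.23446521743045 392.23446521743045 254.02726364004778 195.1730648962833 -0.0264353920632451 1
[[-3.43926657e-01 -7.18608983e-01  6.04413421e-01  1.15777705e+03]
 [ 9.38879450e-01 -2.73336107e-01  2.09267174e-01  2.21130871e+02]
 [ 1.48267404e-02  6.39443900e-01  7.68694781e-01  8.03555551e+02]
 [ 0.00000000e+00  0.00000000e+00  0.00000000e+00  1.00000000e+00]]
top 387.09970243775433 387.09970243775433 255.36096961024177 184.62171394374897 -0.07517711666404842 2
[[ 4.17133905e-03  9.83725641e-01 -1.79628682e-01  3.72478382e+02]
 [-9.99837729e-01  9.54859750e-04 -1.79890099e-02  7.21364547e+00]
 [-1.75247301e-02  1.79674572e-01  9.83569993e-01  1.18033807e+03]
 [ 0.00000000e+00  0.00000000e+00  0.00000000e+00  1.00000000e+00]]
wrist 282.8040609094904 282.8040609094904 256.7035743692013 189.5746315375933 -0.021437888907257598 3
[[ 3.57838822e-01 -8.83656589e-01 -3.01831757e-01  1.54334133e+02]
 [ 9.33782008e-01  3.38077438e-01  1.17280891e-01  6.36732430e+02]
 [-1.59352471e-03 -3.23812720e-01  9.46119856e-01  3.72122094e+02]
 [ 0.00000000e+00  0.00000000e+00  0.00000000e+00  1.00000000e+00]]
0.15
```

View pictures.

View pics/scene0.png

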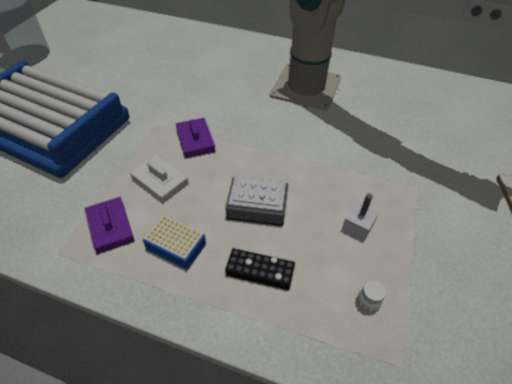

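View pics/top0.png

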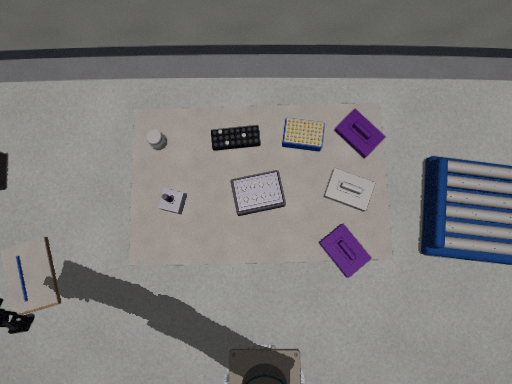

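View pics/wrist0.png

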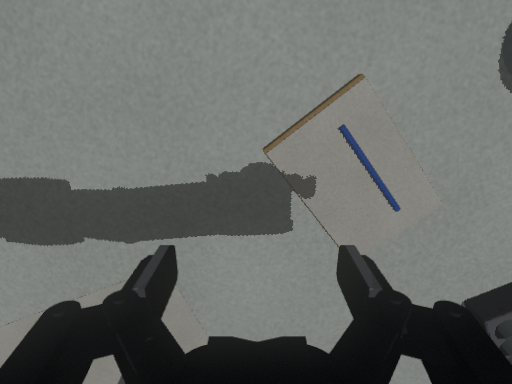

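```bash
cat > h.py <<'E'
from cell import ctrl
import numpy as np, cv2
from scipy.spatial.transform import Rotation as R
def snap(n,save=None):
    p=ctrl.get_image(n)
    if save: cv2.imwrite(f"pics/{save}.png",p["img"][:,:,::-1])
    return p
def ray(p,uv):
    K=np.array([[p["fx"],0,p["cx"]],[0,p["fy"],p["cy"]],[0,0,1.]])
    n=cv2.undistortPoints(np.array([[uv]],float),K,np.array([p["k1"],0,0,0,0.]))[0,0]
    E=p["extrinsics"]; d=E[:3,:3]@np.array([n[0],-n[1],-1.]); return E[:3,3],d/np.linalg.norm(d)
def atz(p,uv,z):
    o,d=ray(p,uv); return o+d*(z-o[2])/d[2]
def proj(p,X):
    E=p["extrinsics"]; c=E[:3,:3].T@(np.asarray(X,float)-E[:3,3]); x,y=c[0]/-c[2],-c[1]/-c[2]
    f=1+p["k1"]*(x*x+y*y); return np.array([p["fx"]*x*f+p["cx"],p["fy"]*y*f+p["cy"]])
def tri(obs):
    A=np.zeros((3,3));b=np.zeros(3);rs=[ray(p,uv) for p,uv in obs]
    for o,d in rs:
        M=np.eye(3)-np.outer(d,d);A+=M;b+=M@o
    X=np.linalg.solve(A,b); return X,[round(float(np.linalg.norm((np.eye(3)-np.outer(d,d))@(X-o))),1) for o,d in rs]
def px(c): return np.array([c[0]*512,c[1]*384])
def st():
    s=ctrl.read_state(); print("t",round(s["clock"],2),"pos",s["eef_pos"].round(1),"rot",s["tool_rot"].round(4),"F",s["force"].round(2),"T",s["torque"].round(2),"w",round(s["width"],1)); return s
E
python3 - <<'E'
from h import *
S=snap("scene");T=snap("top")
for n in ["cooler","shell_top","lid","stand","presser","presser_foot","tip_box","tube_rack","pot"]:
    m={}
    for p,k in((S,"S"),(T,"T")):
        r=ctrl.mark_of(p,n); m[k]=[(px(q["centre"]).round(1).tolist(),round(q["conf"],2)) for q in r[:3]]
    print(n,m)
    for a in m["S"]:
        for b in m["T"]:
            X,e=tri([(S,a[0]),(T,b[0])])
            if max(e)<6: print("   ",X.round(1),e)
st()
E
```

```text
cooler {'S': [([255.6, 207.5], 0.91), ([258.3, 272.1], 0.67)], 'T': [([256.6, 193.1], 0.69), ([348.4, 188.5], 0.24)]}
    [562.3  22.6  -1. ] [2.4, 2.4]
shell_top {'S': [], 'T': []}
lid {'S': [([194.5, 142.0], 0.85), ([110.5, 226.4], 0.76), ([160.2, 188.4], 0.67)], 'T': [([359.9, 133.0], 0.94), ([339.2, 250.4], 0.56)]}
    [ 751.7 -298.2    5.2] [4.1, 4.1]
stand {'S': [([358.4, 232.1], 0.84)], 'T': [([175.9, 201.5], 0.72)]}
    [536.1 282.8 -14.7] [4.7, 4.7]
presser {'S': [([359.7, 224.9], 0.45)], 'T': [([175.2, 204.2], 0.62)]}
    [525.4 280.8   1.6] [4.5, 4.5]
presser_foot {'S': [], 'T': []}
tip_box {'S': [([176.6, 249.1], 0.87)], 'T': [([301.1, 134.1], 0.84)]}
    [ 750.1 -114.     1.5] [1.8, 1.8]
tube_rack {'S': [([259.7, 271.7], 0.86), ([157.0, 186.1], 0.61)], 'T': [([235.8, 140.7], 0.6)]}
    [731.9  92.   -7.5] [0.0, 0.0]
pot {'S': [([366.0, 306.6], 0.56)], 'T': [([157.4, 141.6], 0.58)]}
    [730.2 342.1  -7.9] [2.8, 2.8]
t 1.15 pos [233.1 606.8 231.3] rot [-1.5708  0.      1.204 ] F [ 0.5  -0.48  0.14] T [-0.03  0.01 -0.02] w 85.8
```

```bash
cat >> h.py <<'E'
def plan(pos,yaw,calls,grip,cur=None,acc=0):
    """straight path in 8*calls rows from commanded pose to pos,yaw (tool down)"""
    s=ctrl.read_state()
    p0=s["eef_pos"] if cur is None else np.array(cur[0]); R0=R.from_euler('xyz',s["tool_rot"])
    if cur is not None: R0=R.from_euler('xyz',[-np.pi/2,0,cur[1]])
    R1=R.from_euler('xyz',[-np.pi/2,0,yaw]); n=8*calls
    rv=(R0.inv()*R1).as_rotvec()
    ps=[p0+(np.array(pos)-p0)*i/n for i in range(n+1)]
    Rs=[R0*R.from_rotvec(rv*i/n) for i in range(n+1)]
    for c in range(calls):
        print("[" + ",".join("[%g,[%s],[%s]]"%(grip,",".join("%g"%v for v in (Rs[i].inv().apply(ps[i+1]-ps[i])/10).round(2)),",".join("%g"%v for v in np.degrees(rv/n).round(2))) for i in range(8*c,8*c+8))+"]")
E
python3 - <<'E'
from h import *
a=0.489; z=np.array([-np.sin(a),np.cos(a),0])
plan(np.array([530,281,231])+60*z,a,1,1)
E
```

```text
[[1,[-1.98,0,-4.36],[-0,5.12,-0]],[1,[-1.58,0,-4.52],[-0,5.12,-0]],[1,[-1.17,0,-4.64],[-0,5.12,-0]],[1,[-0.75,0,-4.73],[-0,5.12,-0]],[1,[-0.33,0,-4.78],[-0,5.12,-0]],[1,[0.1,0,-4.79],[-0,5.12,-0]],[1,[0.53,0,-4.76],[-0,5.12,-0]],[1,[0.95,0,-4.69],[-0,5.12,-0]]]
```

Request:
play_rows(
  rows=[
    [1,[-2,0,-4.4],[0,5.1,0]],
    [1,[-1.6,0,-4.5],[0,5.1,0]],
    [1,[-1.2,0,-4.6],[0,5.1,0]],
    [1,[-0.75,0,-4.7],[0,5.1,0]],
    [1,[-0.3,0,-4.8],[0,5.1,0]],
    [1,[0.1,0,-4.8],[0,5.1,0]],
    [1,[0.5,0,-4.7],[0,5.1,0]],
    [1,[0.9,0,-4.7],[0,5.1,0]],
  ],
)

```text
clock: 1.95
eef_pos: [502.2, 332.7, 231.6]
tool_rot: [-1.57, -0.001, 0.489]
force: [1.0, 0.5, 0.2]
width: 85.4
```

```bash
python3 - <<'E'
from h import *
W=snap("wrist","w1"); st()
for n in ["stand","presser"]:
    for q in ctrl.mark_of(W,n)[:3]: print(n,px(q["centre"]).round(1),q["conf"], atz(W,px(q["centre"]),0 if n=="stand" else 7).round(1))
    for q in ctrl.regions_of(W,n)[:3]:
        ys,xs=np.where(q["pixels"]); print("  reg",px(q["centre"]).round(1),q["conf"],xs.min(),xs.max(),ys.min(),ys.max())
E
```

```text
t 2.0 pos [509.9 323.1 232. ] rot [-1.5794 -0.0036  0.4736] F [ 5.98 -6.34  0.97] T [-0.4  -0.38 -0.02] w 85.4
stand [261.3 200. ] 0.71 [535.5 283.5   0. ]
  reg [258.1 206.4] 0.7 224 292 172 237
presser [256.1 203.9] 0.8 [530.5 277.2   7. ]
  reg [253.8 229.4] 0.63 250 266 209 252
```

View pics/w1.png

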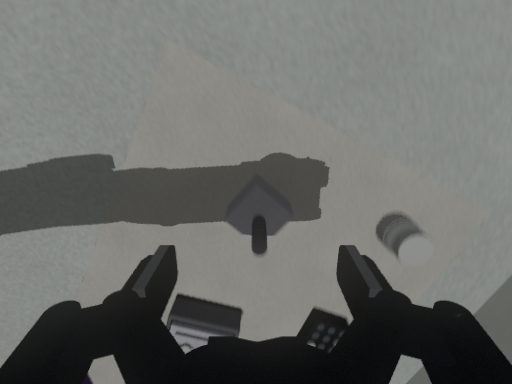

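```bash
python3 - <<'E'
from h import *
for k in range(4): snap("top");
st()
W=snap("wrist","w2"); st()
for n in ["stand","presser"]:
    for q in ctrl.mark_of(W,n)[:3]: print(n,px(q["centre"]).round(1),q["conf"], atz(W,px(q["centre"]),0 if n=="stand" else 7).round(1))
print(W["extrinsics"].round(3).tolist())
im=W["img"][150:280,190:330,::-1]; cv2.imwrite("pics/w2c.png",cv2.resize(im,None,fx=5,fy=5,interpolation=2))
E
```

```text
t 2.4 pos [499.9 335.5 231.2] rot [-1.5699e+00  3.0000e-04  4.9490e-01] F [-0.34  0.08 -0.6 ] T [-0.02 -0.   -0.03] w 85.3
t 2.45 pos [500.1 335.3 231.3] rot [-1.5702e+00  2.0000e-04  4.9450e-01] F [-0.21  0.32 -0.88] T [-0.   -0.03 -0.02] w 85.7
stand [260.6 203.9] 0.79 [535.2 280.9   0. ]
presser [254.  208.2] 0.86 [528.8 273.3   7. ]
[[0.88, -0.45, -0.153, 459.708], [0.476, 0.832, 0.284, 409.225], [-0.0, -0.323, 0.946, 372.959], [0.0, 0.0, 0.0, 1.0]]
```

View pics/w2c.png

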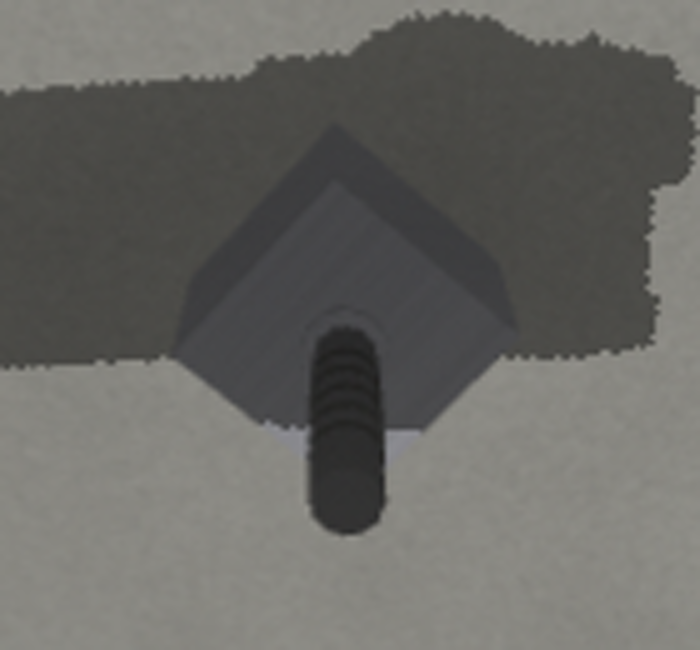

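```bash
python3 - <<'E'
from h import *
W=snap("wrist");S=snap("scene","s1");T=snap("top","t1")
print("top",atz(W,(259.4,249.4),127).round(1)); 
c=lambda x,y:(190+x/5,150+y/5)
for q in [(175,352),(335,182),(515,330),(345,341)]: print(atz(W,c(*q),52).round(1))
print("base",atz(W,c(345,345),54).round(1))
for p,n,x0,y0 in((S,"s1c",330,180),(T,"t1c",140,170)):
    cv2.imwrite(f"pics/{n}.png",cv2.resize(p["img"][y0:y0+60,x0:x0+60,::-1],None,fx=10,fy=10,interpolation=2))
for X in ([529,280,127],[529,280,54]): print(proj(S,X),proj(T,X))
st()
E
```

```text
top [532.3 280.6 127. ]
[496.8 257.5  52. ]
[510.7 315.7  52. ]
[568.3 302.9  52. ]
[532.7 280.2  52. ]
base [532.7 280.1  54. ]
[369.29295236 193.79140075] [163.91884653 197.24878955]
[362.01609074 213.23056736] [170.06321372 200.89350022]
t 2.7 pos [500.9 334.2 231.3] rot [-1.5708 -0.      0.4925] F [ 1.3   0.42 -0.13] T [-0.01 -0.02 -0.02] w 85.5
```

View pics/s1c.png

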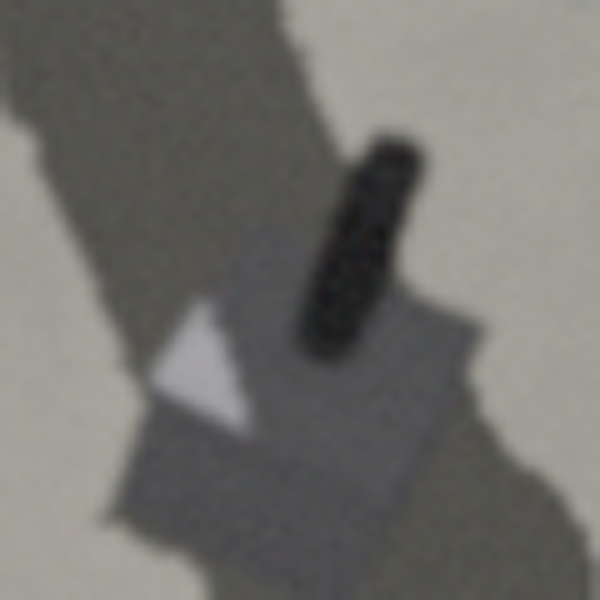

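View pics/t1c.png

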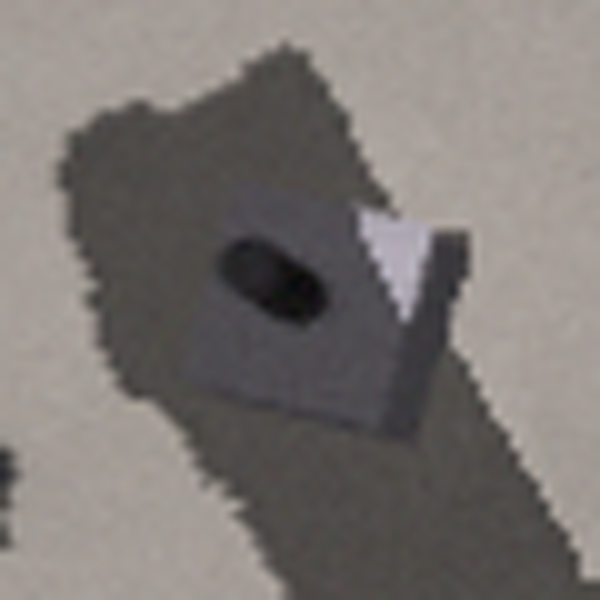

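```bash
cat >> h.py <<'E'
import json,os
# commanded-pose tracker
def simrows(P,rows):
    p,Q=np.array(P[0]),R.from_rotvec(P[1])
    for g,t,r in rows:
        p=p+Q.apply(np.array(t)*10); Q=Q*R.from_rotvec(np.radians(r))
    return [p.tolist(),Q.as_rotvec().tolist()]
def cmd(): return json.load(open("cmd.json"))
def did(rows):
    P=simrows(cmd(),rows); json.dump(P,open("cmd.json","w"))
    print("cmd",np.round(P[0],1),"yaw",R.from_rotvec(P[1]).as_euler('xyz').round(4)); return P
def need(pos,yaw=None):
    P=cmd();Q=R.from_rotvec(P[1]); print("need shift cm",(Q.inv().apply(np.array(pos)-P[0])/10).round(2), "" if yaw is None else np.degrees((Q.inv()*R.from_euler('xyz',[-np.pi/2,0,yaw])).as_rotvec()).round(2))
E
python3 - <<'E'
from h import *
json.dump([[233.087,606.785,231.313],R.from_euler('xyz',[-np.pi/2,0,1.204]).as_rotvec().tolist()],open("cmd.json","w"))
did([[1, [-2, 0, -4.4], [0, 5.1, 0]], [1, [-1.6, 0, -4.5], [0, 5.1, 0]], [1, [-1.2, 0, -4.6], [0, 5.1, 0]], [1, [-0.75, 0, -4.7], [0, 5.1, 0]], [1, [-0.3, 0, -4.8], [0, 5.1, 0]], [1, [0.1, 0, -4.8], [0, 5.1, 0]], [1, [0.5, 0, -4.7], [0, 5.1, 0]], [1, [0.9, 0, -4.7], [0, 5.1, 0]]])
need([532.4,280.4,69]); st()
E
```

```text
cmd [501.1 333.9 231.3] yaw [-1.5708  0.      0.4919]
need shift cm [ 0.23 16.23 -6.2 ] 
t 2.7 pos [500.9 334.2 231.3] rot [-1.5708 -0.      0.4925] F [ 1.3   0.42 -0.13] T [-0.01 -0.02 -0.02] w 85.5
```

Request:
play_rows(
  rows=[
    [1,[0.23,1,-3.2],[0,0,0]],
    [1,[0,2.5,-2.2],[0,0,0]],
    [1,[0,3.5,-0.8],[0,0,0]],
    [1,[0,3.5,0],[0,0,0]],
    [1,[0,3,0],[0,0,0]],
    [1,[0,1.7,0],[0,0,0]],
    [1,[0,0.8,0],[0,0,0]],
    [1,[0,0.2,0],[0,0,0]],
  ],
)

```text
clock: 3.5
eef_pos: [532.1, 280.2, 68.6]
tool_rot: [-1.571, 0.001, 0.492]
force: [-0.4, 0.1, 0.3]
width: 85.5
```

```bash
python3 - <<'E'
from h import *
did([[1,[0.23,16.2,-6.2],[0,0,0]]])
W=snap("wrist","w3");st()
E
```

```text
cmd [532.4 280.4  69.3] yaw [-1.5708  0.      0.4919]
t 3.55 pos [532.5 280.5  69.2] rot [-1.5708  0.      0.492 ] F [ 0.41  0.75 -0.02] T [ 0.02 -0.02 -0.02] w 85.3
```

View pics/w3.png

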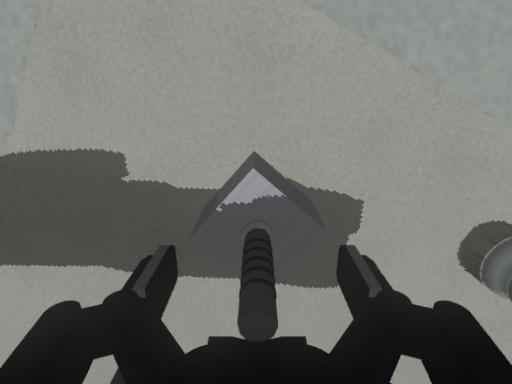

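Request:
play_rows(
  rows=[
    [0,[0,0,0],[0,0,0]],
    [0,[0,0,0],[0,0,0]],
    [0,[0,0,0],[0,0,0]],
    [0,[0,0,0],[0,0,0]],
    [0,[0,0,0],[0,0,0]],
    [0,[0,0,0],[0,0,0]],
    [0,[0,0,0],[0,0,0]],
    [0,[0,0,0],[0,0,0]],
  ],
)

```text
clock: 4.35
eef_pos: [532.5, 280.5, 69.8]
tool_rot: [-1.571, -0.0, 0.492]
force: [-0.5, -0.2, 5.2]
width: 14.7
```

```bash
python3 - <<'E'
from h import *
W=snap("wrist","w4");s=st()
print(atz(W,(257,322),127))
E
```

```text
t 4.4 pos [532.5 280.5  69.8] rot [-1.5706e+00 -4.0000e-04  4.9190e-01] F [-2.16  0.18  4.57] T [-0.05  0.28  0.05] w 14.6
[531.20869303 282.38863688 127.        ]
```

View pics/w4.png

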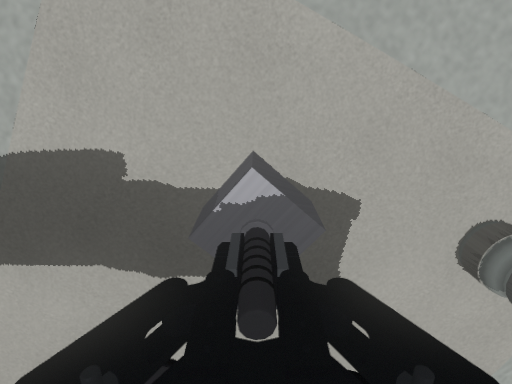

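```bash
python3 - <<'E'
from h import *
rows=[[0,[0,-2,0],[0,0,0]],[0,[0,-3.5,0],[0,0,0]],[0,[0,-3,0],[0,0,0]]]
P=simrows(cmd(),rows);print(P)
n=10
plan([543,115,175],0.19,1,0,cur=(P[0],0.4919))
E
```

```text
[[532.3995823543538, 280.38736614006916, 154.313], [-1.5361779765977774, -0.3856349107709445, 0.38563491077094453]]
[[0,[-0.86,-0.26,-1.88],[0,2.16,-0]],[0,[-0.79,-0.26,-1.92],[0,2.16,-0]],[0,[-0.72,-0.26,-1.94],[0,2.16,-0]],[0,[-0.64,-0.26,-1.97],[0,2.16,-0]],[0,[-0.57,-0.26,-1.99],[0,2.16,-0]],[0,[-0.49,-0.26,-2.01],[0,2.16,-0]],[0,[-0.41,-0.26,-2.03],[0,2.16,-0]],[0,[-0.34,-0.26,-2.04],[0,2.16,-0]]]
```

Request:
play_rows(
  rows=[
    [0,[0,-2,0],[0,0,0]],
    [0,[0,-3.5,0],[0,0,0]],
    [0,[0,-3,0],[0,0,0]],
    [0,[-1.3,-0.4,-3.3],[0,3.5,0]],
    [0,[-1.1,-0.4,-4],[0,3.5,0]],
    [0,[-0.9,-0.4,-4],[0,3.5,0]],
    [0,[-0.6,-0.4,-3],[0,3.5,0]],
    [0,[-0.4,-0.4,-1.4],[0,3.3,0]],
  ],
)

```text
clock: 5.2
eef_pos: [552.6, 114.7, 174.4]
tool_rot: [-1.573, 0.0, 0.182]
force: [-0.2, -0.4, -1.1]
width: 14.5
```

```bash
python3 - <<'E'
from h import *
did([[0, [0, -2, 0], [0, 0, 0]], [0, [0, -3.5, 0], [0, 0, 0]], [0, [0, -3, 0], [0, 0, 0]], [0, [-1.3, -0.4, -3.3], [0, 3.5, 0]], [0, [-1.1, -0.4, -4], [0, 3.5, 0]], [0, [-0.9, -0.4, -4], [0, 3.5, 0]], [0, [-0.6, -0.4, -3], [0, 3.5, 0]], [0, [-0.4, -0.4, -1.4], [0, 3.3, 0]]])
T=snap("top","t5");snap("scene","s5");snap("top");W=snap("wrist","w5");s=st()
for n in ["cooler","shell_top","presser_foot","presser"]:
    for q in ctrl.mark_of(W,n)[:3]:
        c=px(q["centre"]);print(n,c.round(1),round(q["conf"],2), atz(W,c,0 if n=="cooler" else 50).round(1))
st()
E
```

```text
cmd [552.2 118.7 174.3] yaw [-1.5708  0.      0.19  ]
t 5.4 pos [551.9 120.8 174. ] rot [-1.5692e+00  2.0000e-04  1.9260e-01] F [ 0.04  0.78 -1.08] T [ 0.03 -0.03  0.  ] w 14.5
cooler [254.9 206.4] 0.41 [558.1  74.1   0. ]
presser_foot [256. 205.] 0.61 [555.3  95.9  50. ]
presser [254.5 207.7] 0.84 [554.4  92.7  50. ]
t 5.6 pos [551.8 120.9 173.9] rot [-1.5698e+00  5.0000e-04  1.9340e-01] F [-0.45  0.44 -1.14] T [-0.01 -0.03  0.02] w 14.5
```

View pics/w5.png

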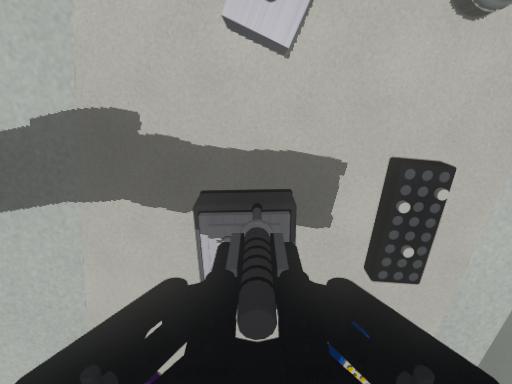

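Request:
play_rows(
  rows=[
    [0,[-0.2,0,-1.5],[0,0,0]],
    [0,[-0.2,0,-3],[0,0,0]],
    [0,[-0.2,0,-4],[0,0,0]],
    [0,[-0.2,0,-4],[0,0,0]],
    [0,[0,0,-2.5],[0,0,0]],
    [0,[0,0,-1.2],[0,0,0]],
    [0,[0,0,-0.5],[0,0,0]],
    [0,[0,0,0],[0,0,0]],
  ],
)

```text
clock: 6.4
eef_pos: [575.8, -46.4, 174.1]
tool_rot: [-1.57, 0.0, 0.19]
force: [0.3, -0.4, -0.8]
width: 14.9
```

```bash
python3 - <<'E'
from h import *
did([[0,[-0.8,0,-16.7],[0,0,0]]])
snap("top");W=snap("wrist","w6");s=st()
for n in ["cooler","shell_top","presser_foot","presser"]:
    for q in ctrl.mark_of(W,n)[:3]:
        c=px(q["centre"]);print(n,c.round(1),round(q["conf"],2), atz(W,c,{"cooler":0,"shell_top":50}.get(n,112)).round(1))
cv2.imwrite("pics/w6c.png",cv2.resize(W["img"][0:250,150:370,::-1],None,fx=3,fy=3,interpolation=2)[:600])
np.savez("w6.npz",E=W["extrinsics"])
st()
E
```

```text
cmd [575.9 -46.8 174.3] yaw [-1.5708  0.      0.19  ]
t 6.5 pos [575.8 -44.7 174.1] rot [-1.5694e+00  3.0000e-04  1.9240e-01] F [-0.3  -0.09 -0.4 ] T [-0.01 -0.03 -0.05] w 14.5
presser_foot [255.7 206.1] 0.61 [574.3 -44.8 112. ]
presser [255.  207.5] 0.68 [574.  -46.1 112. ]
t 6.7 pos [575.9 -45.4 174.3] rot [-1.5702e+00  1.0000e-04  1.9190e-01] F [ 1.42 -0.21 -0.22] T [-0.06  0.01  0.01] w 14.3
```

View pics/w6.png

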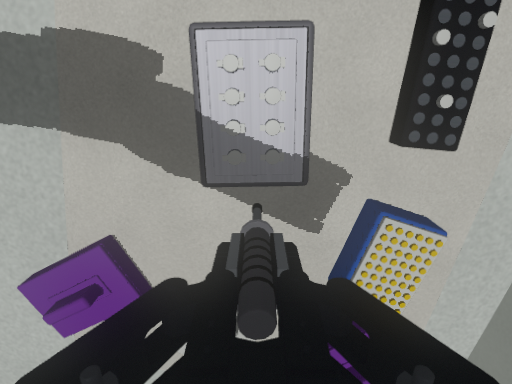

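View pics/w6c.png

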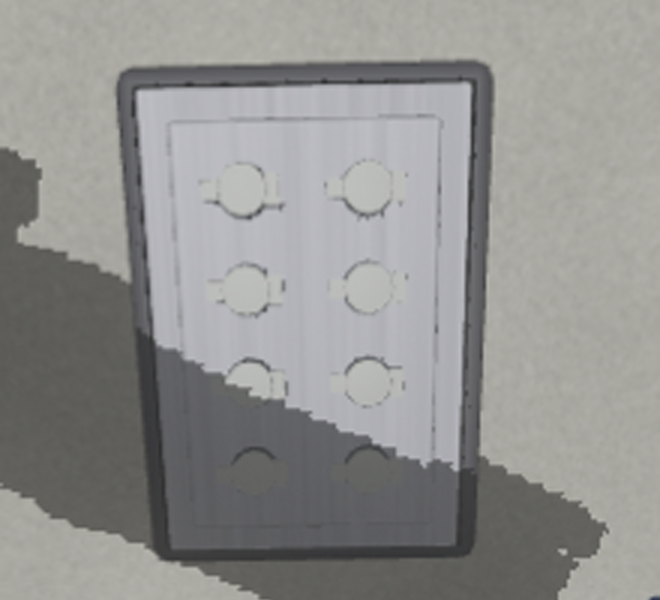

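```bash
python3 - <<'E'
from h import *
from scipy.optimize import least_squares
W=snap("wrist","w7"); st()
c=lambda x,y:np.array((150+x/3,y/3))
corn={(-54,74):(120,68),(54,74):(492,62),(-54,-74):(163,560),(54,-74):(470,555)}
caps={(-17,39):(241,190),(17,39):(367,187),(-17,13):(246,290),(17,13):(367,287),(17,-13):(367,381),(-17,-13):(252,383),(-17,-39):(254,471),(17,-39):(367,471)}
W["extrinsics"]=np.load("w6.npz")["E"]
def M(p,X): 
    c_,s_=np.cos(p[2]),np.sin(p[2]); return [p[0]+c_*X[0]-s_*X[1],p[1]+s_*X[0]+c_*X[1]]
def res(p):
    r=[]
    for X,u in caps.items(): r.append(proj(W,M(p,X)+[p[3]])-c(*u))
    return np.concatenate(r)
f=least_squares(res,[562,22,.19,75],loss='soft_l1'); print("caps",f.x, np.linalg.norm(f.fun)); print(res(f.x).reshape(-1,2).round(2))
def res2(p):
    return np.concatenate([proj(W,M(p,X)+[p[3]])-c(*u) for X,u in corn.items()])
g=least_squares(res2,[562,22,.19,50]); print("shell",g.x); print(g.fun.reshape(-1,2).round(2))
# with z fixed 50
g=least_squares(lambda p:res2([*p,50]),[562,22,.19]); print("shell z50",g.x)
E
```

```text
t 6.75 pos [575.9 -45.7 174.3] rot [-1.5704e+00  1.0000e-04  1.9160e-01] F [ 0.49 -0.26 -0.53] T [-0.02  0.05 -0.  ] w 14.4
caps [5.58575625e+02 2.12098765e+01 2.11662817e-01 6.53273499e+01] 0.913963765480239
[[ 0.24 -0.1 ]
 [-0.06  0.02]
 [ 0.04 -0.05]
 [ 0.02  0.13]
 [ 0.08  0.11]
 [-0.58  0.21]
 [ 0.06  0.17]
 [ 0.13 -0.55]]
shell [5.59376599e+02 2.13016853e+01 2.09942674e-01 3.98861993e+01]
[[-0.36  0.84]
 [ 0.59  0.31]
 [-1.58 -0.64]
 [ 1.3  -0.71]]
shell z50 [5.59566906e+02 2.08835774e+01 2.09910752e-01]
```

```bash
python3 - <<'E'
from h import *
im=cv2.imread("pics/w7.png")[185:245,225:290]
im=cv2.convertScaleAbs(im,alpha=1.8,beta=20)
cv2.imwrite("pics/w7c.png",cv2.resize(im,None,fx=9,fy=9,interpolation=2))
E
```

```text
(no output)
```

View pics/w7c.png

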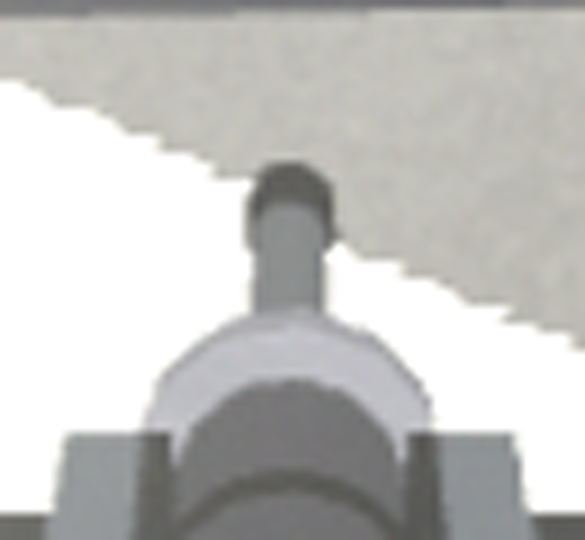

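```bash
python3 - <<'E'
from h import *
W=snap("wrist"); s=st(); Q=R.from_euler('xyz',s["tool_rot"])
for d in (60,62,64): print(d,proj(W,s["eef_pos"]+Q.apply([0,d,0])).round(2))
X=atz(W,(257.2,207.2),s["eef_pos"][2]-62); print(X, Q.inv().apply(X-s["eef_pos"]))
E
```

```text
t 6.8 pos [575.9 -46.  174.3] rot [-1.5706 -0.      0.1911] F [-0.66 -1.26 -1.23] T [-0.    0.   -0.04] w 14.5
60 [257.37 208.3 ]
62 [257.36 207.31]
64 [257.36 206.33]
[575.77377698 -45.94931736 112.30369159] [-0.12810641 62.00001686  0.09068436]
```

```bash
python3 - <<'E'
from h import *
T=snap("top");S=snap("scene")
a=.2105;c_,s_=np.cos(a),np.sin(a)
for p,n in((T,"t1"),(S,"s1")):
    im=cv2.imread(f"pics/{n}.png"); k=6
    u0=proj(p,[559,21,60]).astype(int)-[50,45]
    b=cv2.resize(im[u0[1]:u0[1]+90,u0[0]:u0[0]+100],None,fx=k,fy=k,interpolation=2)
    def dr(X,Y,z,col):
        u=(proj(p,[559.2+c_*X-s_*Y,21+s_*X+c_*Y,z])-u0+.5)*k; cv2.circle(b,tuple(int(v) for v in u),3,col,-1)
    for X in(-17,17):
        for Y in(-39,-13,13,39): dr(X,Y,72,(0,0,255))
    for X in(-54,54):
        for Y in(-74,74): dr(X,Y,50,(0,255,0))
    cv2.imwrite(f"pics/{n}ov.png",b)
E
```

```text
(no output)
```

View pics/t1ov.png

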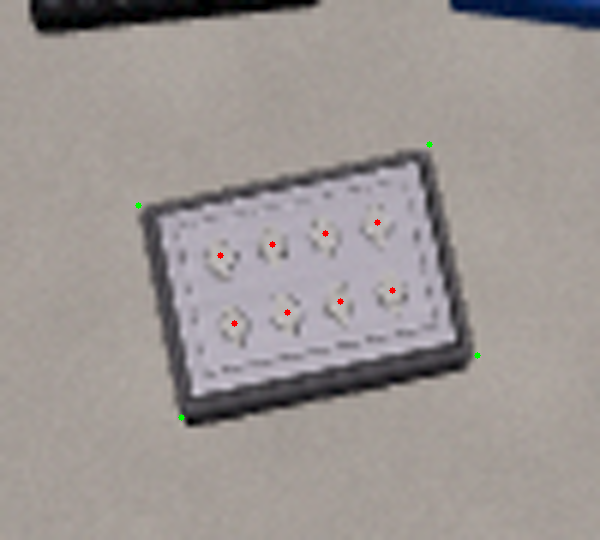

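View pics/s1ov.png

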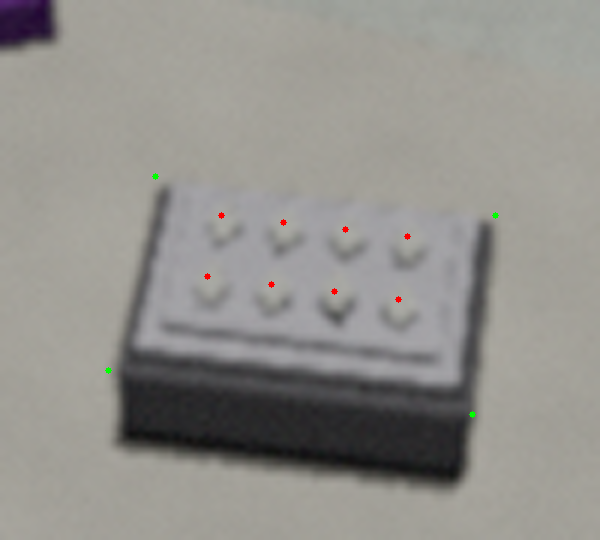

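```bash
cat >> h.py <<'E'
CX,CY,CA=559.4,21.0,.2105
def C(X,Y,z=0):
    c_,s_=np.cos(CA),np.sin(CA); return [CX+c_*X-s_*Y,CY+s_*X+c_*Y,z]
E
python3 - <<'E'
from h import *
print(C(17,-39)); need(C(17,-39,148.5),CA)
E
```

```text
[np.float64(584.1737582427183), np.float64(-13.587004821628362), 0]
need shift cm [1.44 2.58 3.11] [ 0.   -1.18 -0.  ]
```

Request:
play_rows(
  rows=[
    [0,[0.44,0,1],[0,-0.6,0]],
    [0,[0.4,0,1],[0,-0.58,0]],
    [0,[0.4,0,0.71],[0,0,0]],
    [0,[0.2,0.8,0.4],[0,0,0]],
    [0,[0,0.9,0],[0,0,0]],
    [0,[0,0.6,0],[0,0,0]],
    [0,[0,0.3,0],[0,0,0]],
    [0,[0,0,0],[0,0,0]],
  ],
)

```text
clock: 7.7
eef_pos: [583.3, -14.1, 147.5]
tool_rot: [-1.571, 0.002, 0.21]
force: [-0.4, 0.3, -1.0]
width: 14.7
```

```bash
python3 - <<'E'
from h import *
did([[0, [0.44, 0, 1], [0, -0.6, 0]], [0, [0.4, 0, 1], [0, -0.58, 0]], [0, [0.4, 0, 0.71], [0, 0, 0]], [0, [0.2, 0.8, 0.4], [0, 0, 0]], [0, [0, 0.9, 0], [0, 0, 0]], [0, [0, 0.6, 0], [0, 0, 0]], [0, [0, 0.3, 0], [0, 0, 0]]])
W=snap("wrist","w8"); s=st(); np.savez("w8.npz",E=W["extrinsics"])
for X in(-17,17):
    for Y in(-39,-13,13,39): print(X,Y,proj(W,C(X,Y,72)).round(1))
cv2.imwrite("pics/w8c.png",cv2.resize(cv2.convertScaleAbs(W["img"][30:240,160:380,::-1],alpha=1.5),None,fx=2.8,fy=2.8,interpolation=2))
E
```

```text
cmd [583.8 -13.4 148.3] yaw [-1.5708  0.      0.2106]
t 7.75 pos [583.6 -14.  148. ] rot [-1.5709e+00  7.0000e-04  2.0960e-01] F [ 0.54  0.6  -0.7 ] T [ 0.01 -0.01  0.01] w 14.9
-17 -39 [217.4 200.3]
-17 -13 [215.9 169.7]
-17 13 [214.3 136.8]
-17 39 [212.7 101.2]
17 -39 [258.7 200.4]
17 -13 [258.8 169.7]
17 13 [258.8 136.7]
17 39 [258.9 101.2]
```

View pics/w8c.png

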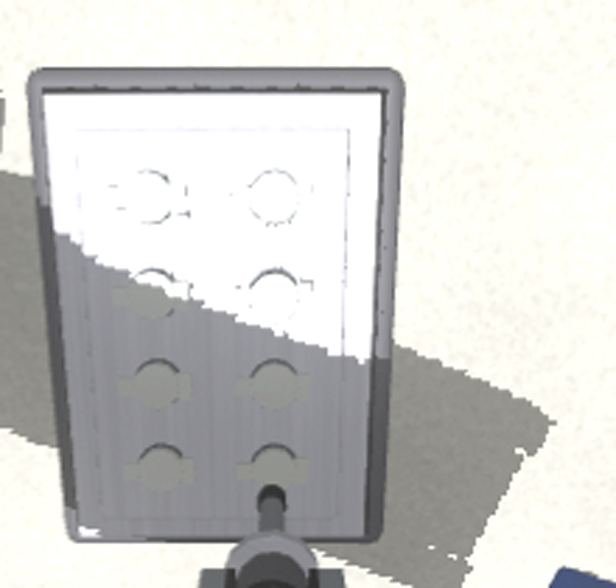

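```bash
cat > fit.py <<'E'
from h import *
from scipy.optimize import least_squares
W=snap("wrist")
K=[(-17,39),(17,39),(-17,13),(17,13),(-17,-13),(17,-13),(-17,-39),(17,-39)]
A=[(241,190),(367,187),(246,290),(367,287),(250,383),(367,381),(254,471),(367,470)]
B=[(149,197),(274,197),(152,294),(274,294),(157,384),(274,385),(160,468),(273,470)]
obs=[(np.load("w6.npz")["E"],[(150+x/3-.3,y/3-.3) for x,y in A]),(np.load("w8.npz")["E"],[(160+x/2.8-.3,30+y/2.8-.3) for x,y in B])]
def M(p,X):
    c_,s_=np.cos(p[2]),np.sin(p[2]); return [p[0]+c_*X[0]-s_*X[1],p[1]+s_*X[0]+c_*X[1]]
def res(p,sel=(0,1),pitch=0):
    r=[]
    for i in sel:
        E,uv=obs[i]; V=dict(W); E=E.copy(); E[:3,:3]=E[:3,:3]@R.from_rotvec([pitch,0,0]).as_matrix(); V["extrinsics"]=E
        for X,u in zip(K,uv): r.append(proj(V,M(p,X)+[p[3]])-u)
    return np.concatenate(r)
for sel in((0,),(1,),(0,1)):
    f=least_squares(lambda p:res(p,sel),[559,21,.21,72]); print(sel,f.x.round(3),np.sqrt(np.mean(f.fun**2)).round(2))
    f=least_squares(lambda p:res([*p,72],sel),[559,21,.21]); print("  z72",f.x.round(3),np.sqrt(np.mean(f.fun**2)).round(2))
    f=least_squares(lambda p:res([*p[:3],72],sel,p[3]),[559,21,.21,0]); print("  z72,pitch",f.x.round(4),np.sqrt(np.mean(f.fun**2)).round(2))
E
python3 fit.py
```

```text
(0,) [5.58209e+02 2.14100e+01 2.11000e-01 6.51550e+01] 0.11
  z72 [5.58263e+02 2.17080e+01 2.11000e-01] 0.8
  z72,pitch [ 5.637607e+02 -6.752600e+00  2.097000e-01 -1.160000e-01] 0.4
(1,) [5.58287e+02 2.14620e+01 2.06000e-01 6.61580e+01] 0.16
  z72 [5.5850e+02 2.2548e+01 2.0600e-01] 0.81
  z72,pitch [ 5.611146e+02  9.312700e+00  2.030000e-01 -5.860000e-02] 0.39
(0, 1) [5.58246e+02 2.14140e+01 2.08000e-01 6.57830e+01] 0.17
  z72 [5.5839e+02 2.2139e+01 2.0800e-01] 0.9
  z72,pitch [ 5.591875e+02  1.807000e+01  2.077000e-01 -1.740000e-02] 0.88
```

```bash
sed -i 's/^CX,CY,CA=.*/CX,CY,CA=558.7,21.4,.208/' h.py; python3 - <<'E'
from h import *
need(C(17,-39,141),CA)
E
```

```text
need shift cm [-0.04  0.73  0.03] [ 0.    0.15 -0.  ]
```

Request:
play_rows(
  rows=[
    [0,[-0.03,0.2,0.05],[0,0,0]],
    [0,[0,0.3,0],[0,0,0]],
    [0,[0,0.2,0],[0,0,0]],
    [0,[0,0.05,0],[0,0,0]],
    [0,[0,0,0],[0,0,0]],
    [0,[0,0,0],[0,0,0]],
    [0,[0,0,0],[0,0,0]],
    [0,[0,0,0],[0,0,0]],
  ],
)

```text
clock: 8.6
eef_pos: [583.5, -13.0, 140.9]
tool_rot: [-1.571, -0.0, 0.211]
force: [-0.0, 0.1, 0.1]
width: 14.7
```

```bash
python3 - <<'E'
from h import *
did([[0,[-.03,.75,.05],[0,0,0]]])
W=snap("wrist","w9"); s=st()
cv2.imwrite("pics/w9c.png",cv2.resize(cv2.convertScaleAbs(W["img"][150:260,200:310,::-1],alpha=1.8),None,fx=5.4,fy=5.4,interpolation=2))
E
```

```text
cmd [583.4 -13.  140.8] yaw [-1.5708  0.      0.2106]
t 8.65 pos [583.5 -13.  140.9] rot [-1.5708e+00 -2.0000e-04  2.1050e-01] F [0.33 0.7  0.11] T [-0.03 -0.01  0.01] w 14.8
```

View pics/w9c.png

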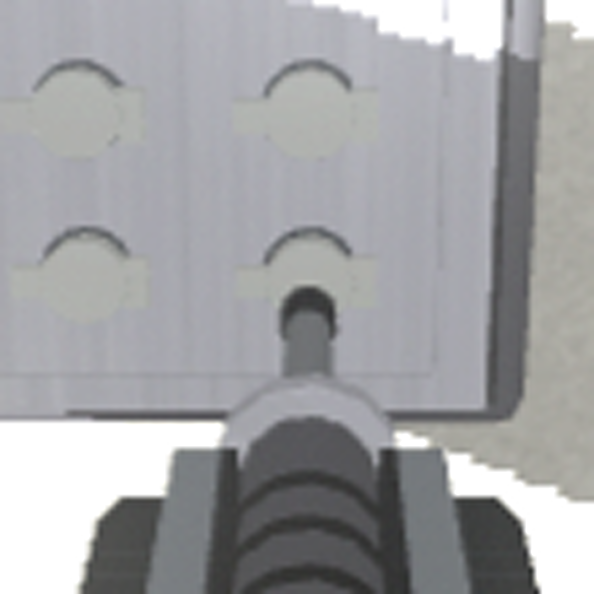

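Request:
play_rows(
  rows=[
    [0,[0,0.1,0.05],[0,0,0]],
    [0,[0,0.1,0],[0,0,0]],
    [0,[0,0,0],[0,0,0]],
    [0,[0,0,0],[0,0,0]],
    [0,[0,0,0],[0,0,0]],
    [0,[0,0,0],[0,0,0]],
    [0,[0,0,0],[0,0,0]],
    [0,[0,0,0],[0,0,0]],
  ],
)

```text
clock: 9.45
eef_pos: [583.3, -12.5, 138.8]
tool_rot: [-1.571, -0.0, 0.211]
force: [0.2, -0.5, -0.2]
width: 14.5
```

Request:
play_rows(
  rows=[
    [0,[0,0.1,0],[0,0,0]],
    [0,[0,0.1,0],[0,0,0]],
    [0,[0,0,0],[0,0,0]],
    [0,[0,0,0],[0,0,0]],
    [0,[0,0,0],[0,0,0]],
    [0,[0,0,0],[0,0,0]],
    [0,[0,0,0],[0,0,0]],
    [0,[0,0,0],[0,0,0]],
  ],
)

```text
clock: 10.25
eef_pos: [583.3, -12.5, 136.8]
tool_rot: [-1.571, -0.0, 0.211]
force: [0.3, -0.1, -0.0]
width: 14.6
```

Request:
play_rows(
  rows=[
    [0,[0,0.05,0],[0,0,0]],
    [0,[0,0.05,0],[0,0,0]],
    [0,[0,0.05,0],[0,0,0]],
    [0,[0,0,0],[0,0,0]],
    [0,[0,0,0],[0,0,0]],
    [0,[0,0,0],[0,0,0]],
    [0,[0,0,0],[0,0,0]],
    [0,[0,0,0],[0,0,0]],
  ],
)

```text
clock: 11.05
eef_pos: [583.3, -12.5, 135.3]
tool_rot: [-1.571, 0.0, 0.211]
force: [0.7, -0.0, -0.4]
width: 14.4
```

```bash
python3 - <<'E'
from h import *
did([[0,[0,.55,.05],[0,0,0]]])
st()
E
```

```text
cmd [583.3 -12.5 135.3] yaw [-1.5708  0.      0.2106]
t 11.05 pos [583.3 -12.5 135.3] rot [-1.5707  0.      0.2105] F [ 0.66 -0.01 -0.38] T [ 0.01 -0.01 -0.01] w 14.4
```

Request:
play_rows(
  rows=[
    [0,[0,0.05,0],[0,0,0]],
    [0,[0,0.05,0],[0,0,0]],
    [0,[0,0.05,0],[0,0,0]],
    [0,[0,0,0],[0,0,0]],
    [0,[0,0,0],[0,0,0]],
    [0,[0,0,0],[0,0,0]],
    [0,[0,0,0],[0,0,0]],
    [0,[0,0,0],[0,0,0]],
  ],
)

```text
clock: 11.85
eef_pos: [583.3, -12.6, 133.8]
tool_rot: [-1.571, 0.0, 0.211]
force: [0.4, -0.3, -0.9]
width: 14.6
```

Foot at about 71.3; no contact yet.

Request:
play_rows(
  rows=[
    [0,[0,0.05,0],[0,0,0]],
    [0,[0,0.05,0],[0,0,0]],
    [0,[0,0.05,0],[0,0,0]],
    [0,[0,0,0],[0,0,0]],
    [0,[0,0,0],[0,0,0]],
    [0,[0,0,0],[0,0,0]],
    [0,[0,0,0],[0,0,0]],
    [0,[0,0,0],[0,0,0]],
  ],
)

```text
clock: 12.65
eef_pos: [583.3, -12.6, 132.3]
tool_rot: [-1.571, -0.0, 0.211]
force: [-0.3, -0.3, 1.1]
width: 14.3
```

Request:
play_rows(
  rows=[
    [0,[0,0.05,0],[0,0,0]],
    [0,[0,0.03,0],[0,0,0]],
    [0,[0,0,0],[0,0,0]],
    [0,[0,0,0],[0,0,0]],
    [0,[0,0,0],[0,0,0]],
    [0,[0,0,0],[0,0,0]],
    [0,[0,0,0],[0,0,0]],
    [0,[0,0,0],[0,0,0]],
  ],
)

```text
clock: 13.45
eef_pos: [583.5, -12.6, 132.2]
tool_rot: [-1.571, -0.001, 0.21]
force: [-0.9, 0.4, 6.6]
width: 14.6
```

```bash
python3 - <<'E'
from h import *
did([[0,[0,.38,0],[0,0,0]]])
snap("wrist","w10");st()
E
```

```text
cmd [583.3 -12.5 131.5] yaw [-1.5708  0.      0.2106]
t 13.5 pos [583.5 -12.6 132.3] rot [-1.5707e+00 -7.0000e-04  2.1040e-01] F [-1.24  0.89  7.11] T [-0.01  0.46 -0.  ] w 14.8
```

Request:
play_rows(
  rows=[
    [0,[0,-0.5,0],[0,0,0]],
    [0,[0,-0.35,0.4],[0,0,0]],
    [0,[0,0,1.2],[0,0,0]],
    [0,[0,0,1],[0,0,0]],
    [0,[0,0.2,0],[0,0,0]],
    [0,[0,0.25,0],[0,0,0]],
    [0,[0,0.17,0],[0,0,0]],
    [0,[0,0,0],[0,0,0]],
  ],
)

```text
clock: 14.3
eef_pos: [577.6, 12.3, 133.3]
tool_rot: [-1.571, 0.001, 0.21]
force: [-0.1, 0.2, -0.4]
width: 14.4
```

Not high. Next, (17,13).

Request:
play_rows(
  rows=[
    [0,[0,-0.4,0],[0,0,0]],
    [0,[0,-0.22,0.4],[0,0,0]],
    [0,[0,0,1.2],[0,0,0]],
    [0,[0,0,1],[0,0,0]],
    [0,[0,0.2,0],[0,0,0]],
    [0,[0,0.25,0],[0,0,0]],
    [0,[0,0.17,0],[0,0,0]],
    [0,[0,0,0],[0,0,0]],
  ],
)

```text
clock: 15.1
eef_pos: [572.5, 39.2, 134.0]
tool_rot: [-1.57, -0.0, 0.211]
force: [-0.9, 1.7, 2.5]
width: 14.5
```

```bash
python3 - <<'E'
from h import *
did([[0,[0,-.85+.62,2.6],[0,0,0]],[0,[0,0,2.6],[0,0,0]]])
need(C(17,13,133.8),CA)
W=snap("wrist","w11");st()
cv2.imwrite("pics/w11c.png",cv2.resize(cv2.convertScaleAbs(W["img"][100:260,180:330,::-1],alpha=1.3),None,fx=4,fy=3.75,interpolation=2))
E
```

```text
cmd [572.5  38.3 133.8] yaw [-1.5708  0.      0.2106]
need shift cm [ 0.    0.   -0.07] [ 0.    0.15 -0.  ]
t 15.15 pos [572.6  38.8 134. ] rot [-1.570e+00 -5.000e-04  2.106e-01] F [-0.27  2.22  3.71] T [0.54 0.19 0.05] w 14.7
```

View pics/w11c.png

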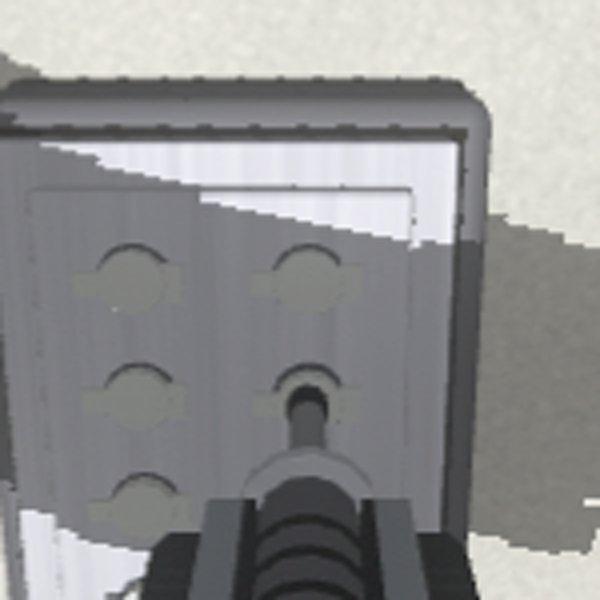

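Request:
play_rows(
  rows=[
    [0,[0,0.05,-0.05],[0,0,0]],
    [0,[0,0.05,0],[0,0,0]],
    [0,[0,0.05,0],[0,0,0]],
    [0,[0,0.05,0],[0,0,0]],
    [0,[0,0.03,0],[0,0,0]],
    [0,[0,0.03,0],[0,0,0]],
    [0,[0,0,0],[0,0,0]],
    [0,[0,0,0],[0,0,0]],
  ],
)

```text
clock: 15.95
eef_pos: [572.8, 38.4, 132.3]
tool_rot: [-1.57, -0.001, 0.21]
force: [-2.5, 3.8, 11.6]
width: 15.0
```

Request:
play_rows(
  rows=[
    [0,[0,0.03,0],[0,0,0]],
    [0,[0,0,0],[0,0,0]],
    [0,[0,0,0],[0,0,0]],
    [0,[0,0,0],[0,0,0]],
    [0,[0,-0.3,0],[0,0,0]],
    [0,[0,-1,0],[0,0,0]],
    [0,[0,-2,0],[0,0,0]],
    [0,[0,-1.2,0],[0,0,0]],
  ],
)

```text
clock: 16.75
eef_pos: [573.1, 36.9, 177.1]
tool_rot: [-1.572, -0.001, 0.21]
force: [0.0, -0.1, -0.9]
width: 14.4
```

```bash
python3 - <<'E'
from h import *
did([[0,[0,.26+.03-4.5,-.05],[0,0,0]]])
need([532.4,280.4,155],.4919); st()
E
```

```text
cmd [572.6  37.8 175.9] yaw [-1.5708  0.      0.2106]
need shift cm [ 1.14  2.09 24.56] [  0.   -16.12   0.  ]
t 16.75 pos [573.1  36.9 177.1] rot [-1.5719e+00 -1.0000e-03  2.0960e-01] F [ 0.01 -0.12 -0.9 ] T [-0.02 -0.04 -0.03] w 14.4
```

```bash
python3 - <<'E'
from h import *
plan([532.4,280.4,150],.4919,1,0,cur=(cmd()[0],.2106))
E
```

```text
[[0,[0.14,0.32,3.07],[0,-2.01,0]],[0,[0.25,0.32,3.06],[0,-2.01,0]],[0,[0.36,0.32,3.05],[0,-2.01,0]],[0,[0.47,0.32,3.04],[0,-2.01,0]],[0,[0.57,0.32,3.02],[0,-2.01,0]],[0,[0.68,0.32,3],[0,-2.01,0]],[0,[0.78,0.32,2.97],[0,-2.01,0]],[0,[0.89,0.32,2.94],[0,-2.01,0]]]
```

Request:
play_rows(
  rows=[
    [0,[0.2,0,2.5],[0,-2.4,0]],
    [0,[0.4,0,4],[0,-2.4,0]],
    [0,[0.5,0.3,4.5],[0,-2.4,0]],
    [0,[0.7,0.5,4.5],[0,-2.4,0]],
    [0,[0.8,0.5,4],[0,-2.4,0]],
    [0,[0.7,0.5,2.7],[0,-2.4,0]],
    [0,[0.4,0.5,1.4],[0,-1.7,0]],
    [0,[0.2,0.3,0.5],[0,0,0]],
  ],
)

```text
clock: 17.55
eef_pos: [531.0, 280.1, 149.4]
tool_rot: [-1.571, 0.001, 0.494]
force: [-0.4, 0.3, -1.4]
width: 14.4
```

```bash
python3 - <<'E'
from h import *
did([[0, [0.2, 0, 2.5], [0, -2.4, 0]], [0, [0.4, 0, 4], [0, -2.4, 0]], [0, [0.5, 0.3, 4.5], [0, -2.4, 0]], [0, [0.7, 0.5, 4.5], [0, -2.4, 0]], [0, [0.8, 0.5, 4], [0, -2.4, 0]], [0, [0.7, 0.5, 2.7], [0, -2.4, 0]], [0, [0.4, 0.5, 1.4], [0, -1.7, 0]], [0, [0.2, 0.3, 0.5], [0, 0, 0]]])
need([532.4,280.4,130],.4919);st()
E
```

```text
cmd [531.5 279.  149.9] yaw [-1.5708  0.      0.4916]
need shift cm [0.15 1.99 0.08] [ 0.   -0.02 -0.  ]
t 17.55 pos [531.  280.1 149.4] rot [-1.5707e+00  5.0000e-04  4.9370e-01] F [-0.41  0.35 -1.41] T [-0.05 -0.    0.01] w 14.4
```

Request:
play_rows(
  rows=[
    [0,[0.15,0.5,0.08],[0,0,0]],
    [0,[0,0.8,0],[0,0,0]],
    [0,[0,0.8,0],[0,0,0]],
    [0,[0,0.5,0],[0,0,0]],
    [0,[0,0.2,0],[0,0,0]],
    [0,[0,0,0],[0,0,0]],
    [0,[0,0,0],[0,0,0]],
    [0,[0,0,0],[0,0,0]],
  ],
)

```text
clock: 18.35
eef_pos: [532.7, 280.6, 122.2]
tool_rot: [-1.571, -0.001, 0.492]
force: [-0.1, -0.4, -0.7]
width: 14.5
```

```bash
python3 - <<'E'
from h import *
did([[0,[.15,2.8,.08],[0,0,0]]])
W=snap("wrist","w12");s=st()
Q=R.from_euler('xyz',s["tool_rot"])
print(proj(W,s["eef_pos"]+Q.apply([0,62.4,0])), proj(W,[532.4,280.4,52]))
cv2.imwrite("pics/w12c.png",cv2.resize(cv2.convertScaleAbs(W["img"][140:260,190:320,::-1],alpha=2),None,fx=5,fy=5,interpolation=2))
E
```

```text
cmd [532.4 280.5 121.9] yaw [-1.5708  0.      0.4916]
t 18.4 pos [532.6 280.6 122.2] rot [-1.5707e+00 -7.0000e-04  4.9160e-01] F [ 0.04  0.33 -1.55] T [-0.07  0.01  0.04] w 14.3
[257.16799333 206.83992952] [256.75046219 203.2415312 ]
```

View pics/w12c.png

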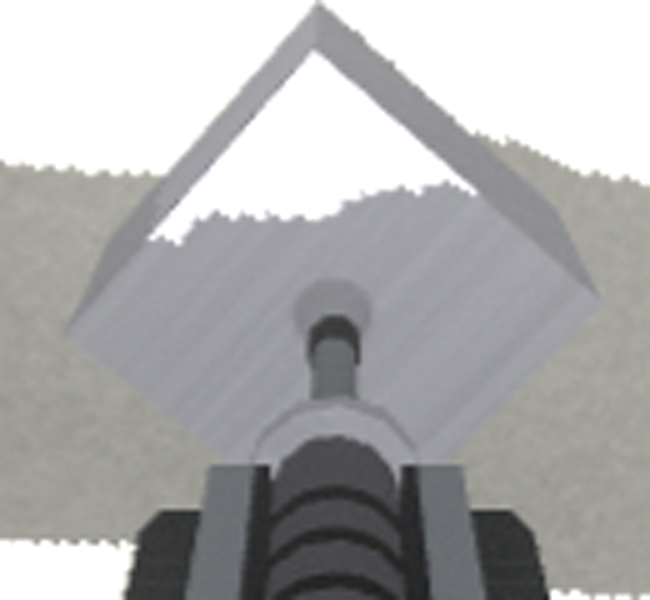

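Request:
play_rows(
  rows=[
    [0,[0,0.5,0],[0,0,0]],
    [0,[0,0.6,0],[0,0,0]],
    [0,[0,0.8,0],[0,0,0]],
    [0,[0,0.9,0],[0,0,0]],
    [0,[0,0.9,0],[0,0,0]],
    [0,[0,0.8,0],[0,0,0]],
    [0,[0,0.5,0],[0,0,0]],
    [0,[0,0.2,0],[0,0,0]],
  ],
)

```text
clock: 19.2
eef_pos: [531.9, 280.2, 69.7]
tool_rot: [-1.571, 0.002, 0.491]
force: [-4.2, -1.8, 13.7]
width: 14.5
```

Request:
play_rows(
  rows=[
    [0,[0,0,0],[0,0,0]],
    [0,[0,0,0],[0,0,0]],
    [0.3,[0,0,0],[0,0,0]],
    [0.7,[0,0,0],[0,0,0]],
    [1,[0,0,0],[0,0,0]],
    [1,[0,0,0],[0,0,0]],
    [1,[0,0,0],[0,0,0]],
    [1,[0,0,0],[0,0,0]],
  ],
)

```text
clock: 20.0
eef_pos: [532.4, 280.5, 69.9]
tool_rot: [-1.571, -0.0, 0.492]
force: [-0.5, -0.5, 0.3]
width: 85.4
```

```bash
python3 - <<'E'
from h import *
did([[0,[0,5.2,0],[0,0,0]]])
W=snap("wrist","w13");st()
E
```

```text
cmd [532.4 280.5  69.9] yaw [-1.5708  0.      0.4916]
t 20.05 pos [532.4 280.5  69.9] rot [-1.5708 -0.      0.4916] F [-0.57  0.32 -0.29] T [ 0.    0.01 -0.02] w 85.4
```

View pics/w13.png

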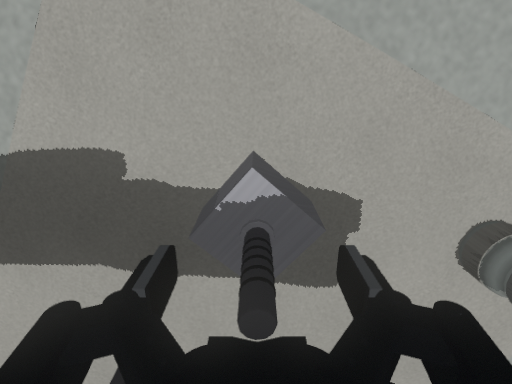

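```bash
python3 - <<'E'
from h import *
S=snap("scene");T=snap("top","t14")
print(tri([(S,(160.2,188.4)),(T,(348.4,188.5))]))
print([atz(T,u,30).round(1) for u in((334,170),(376,181),(367,210),(325,197))])
cv2.imwrite("pics/t14c.png",cv2.resize(T["img"][155:225,310:395,::-1],None,fx=7,fy=7,interpolation=2))
E
```

```text
(array([ 578.26626043, -260.1346244 ,  -22.92649956]), [4.5, 4.5])
[array([ 628. , -210.7,   30. ]), array([ 594.1, -337.6,   30. ]), array([ 505.7, -305.9,   30. ]), array([ 545., -181.,   30.])]
```

View pics/t14c.png

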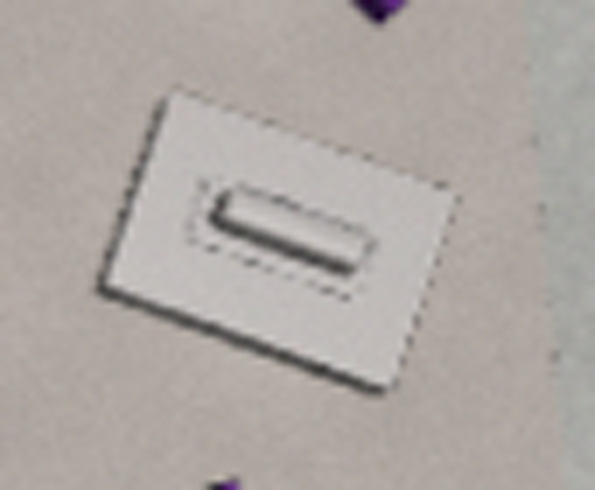

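```bash
python3 - <<'E'
from h import *
T=snap("top");print(atz(T,(350.1,189.3),30),st()["clock"])
p0=np.array(cmd()[0])+[0,0,130];p1=np.array([541,-334,200.]);a0,a1=.4916,-.34
# smooth profile over 13 rows
w=np.array([.5,.9]+[1.1]*8+[1,.7,.4]);w=np.cumsum(w)/w.sum();w=np.r_[0,w]
for i in range(13):
    a=a0+(a1-a0)*w[i];d=(p1-p0)*(w[i+1]-w[i]);Q=R.from_euler('xyz',[-np.pi/2,0,a])
    print("[1,%s,[0,%.1f,0]]"%((Q.inv().apply(d)/10).round(1).tolist(),np.degrees((a0-a1)*(w[i+1]-w[i]))))
E
```

```text
t 20.2 pos [532.4 280.5  69.9] rot [-1.5708e+00  1.0000e-04  4.9150e-01] F [ 0.16  0.94 -0.7 ] T [ 0.06 -0.01  0.02] w 85.2
[ 568.50158756 -257.51457986   30.        ] 20.2
[1,[-1.1, -0.0, -2.2],[0,1.9,0]]
[1,[-1.9, -0.0, -4.1],[0,3.5,0]]
[1,[-2.1, -0.0, -5.1],[0,4.3,0]]
[1,[-1.7, -0.0, -5.2],[0,4.3,0]]
[1,[-1.3, -0.0, -5.3],[0,4.3,0]]
[1,[-0.9, -0.0, -5.4],[0,4.3,0]]
[1,[-0.5, -0.0, -5.5],[0,4.3,0]]
[1,[-0.1, -0.0, -5.5],[0,4.3,0]]
[1,[0.3, -0.0, -5.5],[0,4.3,0]]
[1,[0.8, -0.0, -5.4],[0,4.3,0]]
[1,[1.1, -0.0, -4.9],[0,3.9,0]]
[1,[1.0, -0.0, -3.4],[0,2.7,0]]
[1,[0.6, -0.0, -1.9],[0,1.5,0]]
```

```bash
python3 - <<'E'
from h import *
p0=np.array(cmd()[0])+[0,0,130];p1=np.array([541,-334,200.]);a0,a1=.4916,-.34
w=np.array([.5,.9]+[1.1]*11+[.9,.7,.4]);w=np.cumsum(w)/w.sum();w=np.r_[0,w]
for i in range(len(w)-1):
    a=a0+(a1-a0)*w[i];d=(p1-p0)*(w[i+1]-w[i]);Q=R.from_euler('xyz',[-np.pi/2,0,a])
    print("[1,%s,[0,%.1f,0]]"%((Q.inv().apply(d)/10).round(1).tolist(),np.degrees((a0-a1)*(w[i+1]-w[i]))),end=",")
E
```

```text
[1,[-0.9, -0.0, -1.8],[0,1.5,0]],[1,[-1.6, -0.0, -3.2],[0,2.8,0]],[1,[-1.7, -0.0, -4.0],[0,3.4,0]],[1,[-1.5, -0.0, -4.1],[0,3.4,0]],[1,[-1.2, -0.0, -4.2],[0,3.4,0]],[1,[-1.0, -0.0, -4.3],[0,3.4,0]],[1,[-0.7, -0.0, -4.3],[0,3.4,0]],[1,[-0.5, -0.0, -4.3],[0,3.4,0]],[1,[-0.2, -0.0, -4.4],[0,3.4,0]],[1,[0.0, -0.0, -4.4],[0,3.4,0]],[1,[0.3, -0.0, -4.4],[0,3.4,0]],[1,[0.6, -0.0, -4.3],[0,3.4,0]],[1,[0.8, -0.0, -4.3],[0,3.4,0]],[1,[0.9, -0.0, -3.5],[0,2.8,0]],[1,[0.8, -0.0, -2.7],[0,2.2,0]],[1,[0.5, -0.0, -1.5],[0,1.2,0]],
```

Request:
play_rows(
  rows=[
    [1,[0,-3,0],[0,0,0]],
    [1,[0,-4,0],[0,0,0]],
    [1,[0,-4,0],[0,0,0]],
    [1,[0,-2,0],[0,0,0]],
    [1,[-0.9,0,-1.8],[0,1.5,0]],
    [1,[-1.6,0,-3.2],[0,2.8,0]],
    [1,[-1.7,0,-4],[0,3.4,0]],
    [1,[-1.5,0,-4.1],[0,3.4,0]],
  ],
)

```text
clock: 21.0
eef_pos: [532.9, 135.0, 198.9]
tool_rot: [-1.571, 0.002, 0.295]
force: [-0.0, -0.5, 0.2]
width: 85.4
```

Request:
play_rows(
  rows=[
    [1,[-1.2,0,-4.2],[0,3.4,0]],
    [1,[-1,0,-4.3],[0,3.4,0]],
    [1,[-0.7,0,-4.3],[0,3.4,0]],
    [1,[-0.5,0,-4.3],[0,3.4,0]],
    [1,[-0.2,0,-4.4],[0,3.4,0]],
    [1,[0,0,-4.4],[0,3.4,0]],
    [1,[0.3,0,-4.4],[0,3.4,0]],
    [1,[0.6,0,-4.3],[0,3.4,0]],
  ],
)

```text
clock: 21.8
eef_pos: [536.4, -215.3, 198.9]
tool_rot: [-1.571, 0.002, -0.181]
force: [1.2, -0.6, -1.2]
width: 85.3
```

Request:
play_rows(
  rows=[
    [1,[0.8,0,-4.3],[0,3.4,0]],
    [1,[0.9,0,-3.5],[0,2.8,0]],
    [1,[0.8,0,-2.7],[0,2.2,0]],
    [1,[0.5,0,-1.5],[0,1.2,0]],
    [1,[0,0,0],[0,0,0]],
    [1,[0,0,0],[0,0,0]],
    [1,[0,0,0],[0,0,0]],
    [1,[0,0,0],[0,0,0]],
  ],
)

```text
clock: 22.6
eef_pos: [539.8, -334.6, 199.8]
tool_rot: [-1.57, 0.0, -0.342]
force: [-0.7, 0.2, 0.0]
width: 85.7
```

```bash
python3 - <<'E'
from h import *
did([[1, [0, -13, 0], [0, 0, 0]], [1, [-0.9, 0, -1.8], [0, 1.5, 0]], [1, [-1.6, 0, -3.2], [0, 2.8, 0]], [1, [-1.7, 0, -4], [0, 3.4, 0]], [1, [-1.5, 0, -4.1], [0, 3.4, 0]],[1, [-1.2, 0, -4.2], [0, 3.4, 0]], [1, [-1, 0, -4.3], [0, 3.4, 0]], [1, [-0.7, 0, -4.3], [0, 3.4, 0]], [1, [-0.5, 0, -4.3], [0, 3.4, 0]], [1, [-0.2, 0, -4.4], [0, 3.4, 0]], [1, [0, 0, -4.4], [0, 3.4, 0]], [1, [0.3, 0, -4.4], [0, 3.4, 0]], [1, [0.6, 0, -4.3], [0, 3.4, 0]],[1, [0.8, 0, -4.3], [0, 3.4, 0]], [1, [0.9, 0, -3.5], [0, 2.8, 0]], [1, [0.8, 0, -2.7], [0, 2.2, 0]], [1, [0.5, 0, -1.5], [0, 1.2, 0]]])
W=snap("wrist","w15");st();np.savez("w15.npz",E=W["extrinsics"])
cv2.imwrite("pics/w15b.png",cv2.resize(W["img"][:,:,::-1],(800,600),interpolation=2))
E
```

```text
cmd [ 539.2 -336.6  199.9] yaw [-1.5708 -0.     -0.3445]
t 22.65 pos [ 539.7 -335.   200. ] rot [-1.570e+00  1.000e-04 -3.421e-01] F [-0.03  0.4   0.08] T [ 0.02 -0.03 -0.02] w 85.3
```

View pics/w15b.png

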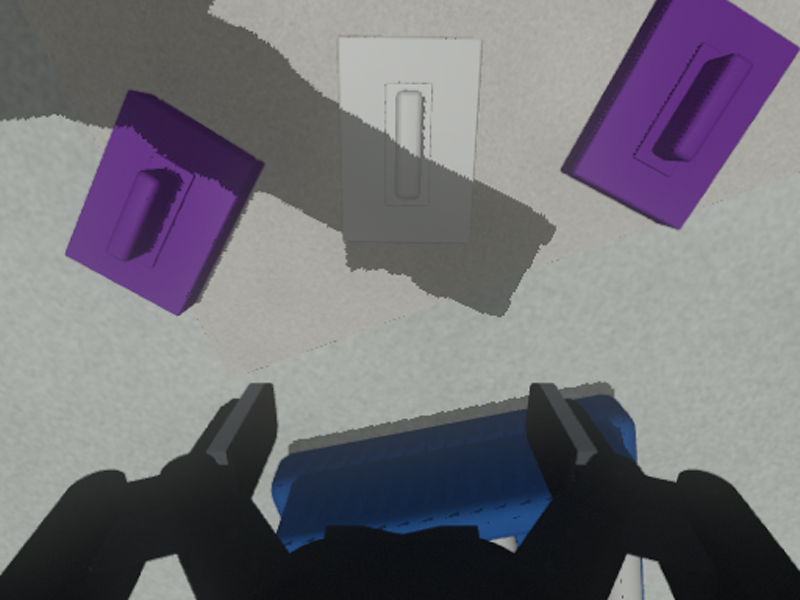

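```bash
cat > lidfit.py <<'E'
from h import *
from scipy.optimize import least_squares
W=snap("wrist");st(); W["extrinsics"]=np.load("w15.npz")["E"]
k=1.5625
pl={(-46,66):(339,37),(46,66):(481,38),(46,-66):(471,242),(-46,-66):(344,240)}
ba={(-8,32):(396,91),(8,32):(423,91),(8,-32):(421,198),(-8,-32):(397,198)}
def M(p,X):
    c_,s_=np.cos(p[2]),np.sin(p[2]); return [p[0]+c_*X[0]-s_*X[1],p[1]+s_*X[0]+c_*X[1]]
def res(p,z): return np.concatenate([proj(W,M(p,X)+[z])-np.array(u)/k+.2 for X,u in (pl if z<p[3] else ba).items()])
for d,nm,z0 in((pl,"plate",30),(ba,"bar",60)):
    g=lambda p,z=None:np.concatenate([proj(W,M(p,X)+[p[3] if z is None else z])-np.array(u)/k+.2 for X,u in d.items()])
    f=least_squares(g,[568,-258,-.34,z0]);print(nm,f.x.round(3),np.abs(f.fun).max().round(2))
    f=least_squares(lambda p:g(p,z0),[568,-258,-.34]);print("  fixed",f.x.round(3),np.abs(f.fun).max().round(2))
E
python3 lidfit.py
```

```text
t 22.7 pos [ 539.6 -335.3  200. ] rot [-1.5702  0.     -0.3426] F [ 0.27  0.26 -0.  ] T [-0.01  0.03 -0.01] w 85.4
plate [ 5.71698e+02 -2.57090e+02 -3.49000e-01  2.26250e+01] 0.6
  fixed [ 5.71446e+02 -2.57471e+02 -3.49000e-01] 1.92
bar [ 5.71541e+02 -2.57407e+02 -3.40000e-01  4.86190e+01] 0.21
  fixed [ 5.71311e+02 -2.57510e+02 -3.40000e-01] 1.48
```

```bash
python3 - <<'E'
from h import *
need([571.4,-257.3,115],-.346)
E
```

```text
need shift cm [0.35 8.49 8.55] [0.   0.09 0.  ]
```

Request:
play_rows(
  rows=[
    [1,[0.05,1.5,1.55],[0,0,0]],
    [1,[0.1,2,2],[0,0,0]],
    [1,[0.1,2,2],[0,0,0]],
    [1,[0.1,1.6,1.6],[0,0,0]],
    [1,[0,0.9,0.9],[0,0,0]],
    [1,[0,0.5,0.5],[0,0,0]],
    [1,[0,0,0],[0,0,0]],
    [1,[0,0,0],[0,0,0]],
  ],
)

```text
clock: 23.5
eef_pos: [571.3, -258.6, 115.7]
tool_rot: [-1.572, -0.001, -0.345]
force: [-0.2, -0.2, -0.3]
width: 85.7
```

```bash
python3 - <<'E'
from h import *
did([[1,[.35,8.5,8.55],[0,0,0]]])
W=snap("wrist","w16");st();np.savez("w16.npz",E=W["extrinsics"])
cv2.imwrite("pics/w16b.png",cv2.resize(W["img"][:,:,::-1],(800,600),interpolation=2))
for X,Y in((-8,32),(8,32),(8,-32),(-8,-32)):
    c_,s_=np.cos(-.346),np.sin(-.346);print((proj(W,[571.4+c_*X-s_*Y,-257.3+s_*X+c_*Y,60])*1.5625).round(0),end=" ")
E
```

```text
cmd [ 571.3 -257.3  114.9] yaw [-1.5708 -0.     -0.3445]
t 23.55 pos [ 571.3 -258.9  115.8] rot [-1.5718 -0.0016 -0.3458] F [-0.58  0.63  0.27] T [0.01 0.02 0.  ] w 85.4
[384. 261.] [419. 261.] [417. 383.] [386. 383.]
```

View pics/w16b.png

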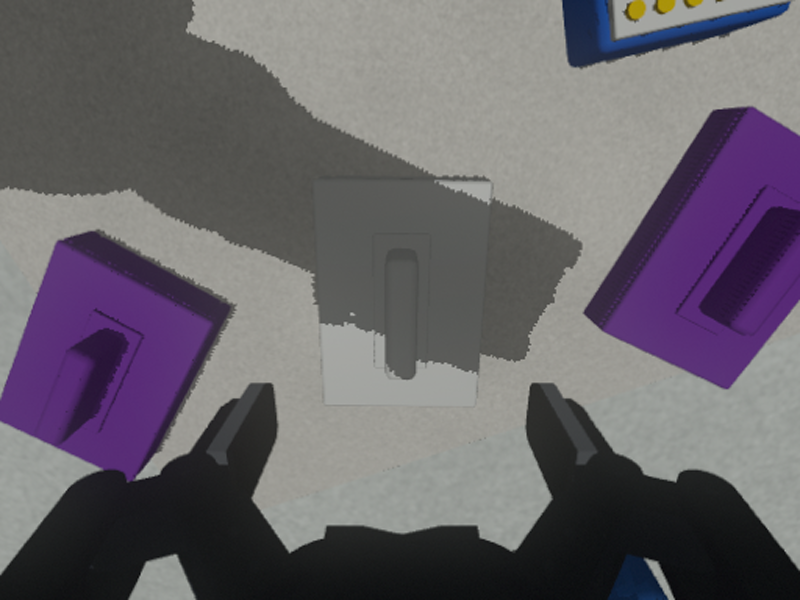

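Request:
play_rows(
  rows=[
    [1,[0.05,1.2,0],[0,0,0]],
    [1,[0,2,0],[0,0,0]],
    [1,[0,2,0],[0,0,0]],
    [1,[0,1.4,0],[0,0,0]],
    [1,[0,0.8,0],[0,0,0]],
    [1,[0,0.4,0],[0,0,0]],
    [1,[0,0.2,0],[0,0,0]],
    [1,[0,0,0],[0,0,0]],
  ],
)

```text
clock: 24.35
eef_pos: [572.1, -257.7, 35.2]
tool_rot: [-1.571, -0.001, -0.345]
force: [-0.0, -0.8, 0.1]
width: 85.2
```

Request:
play_rows(
  rows=[
    [0.5,[0,0,0],[0,0,0]],
    [0,[0,0,0],[0,0,0]],
    [0,[0,0,0],[0,0,0]],
    [0,[0,0,0],[0,0,0]],
    [0,[0,0,0],[0,0,0]],
    [0,[0,0,0],[0,0,0]],
    [0,[0,0,0],[0,0,0]],
    [0,[0,0,0],[0,0,0]],
  ],
)

```text
clock: 25.15
eef_pos: [572.1, -257.6, 35.2]
tool_rot: [-1.571, -0.001, -0.344]
force: [0.3, -0.5, 3.8]
width: 15.1
```

```bash
python3 - <<'E'
from h import *
did([[1,[.05,8.0,0],[0,0,0]]])
W=snap("wrist","w17");st();np.savez("w17.npz",E=W["extrinsics"])
cv2.imwrite("pics/w17b.png",cv2.resize(W["img"][:,:,::-1],(800,600),interpolation=2))
E
```

```text
cmd [ 571.8 -257.5   34.9] yaw [-1.5708 -0.     -0.3445]
t 25.2 pos [ 572.1 -257.6   35.2] rot [-1.5708e+00 -7.0000e-04 -3.4450e-01] F [ 0.62 -0.07  4.1 ] T [ 0.06  0.08 -0.02] w 14.9
```

View pics/w17b.png

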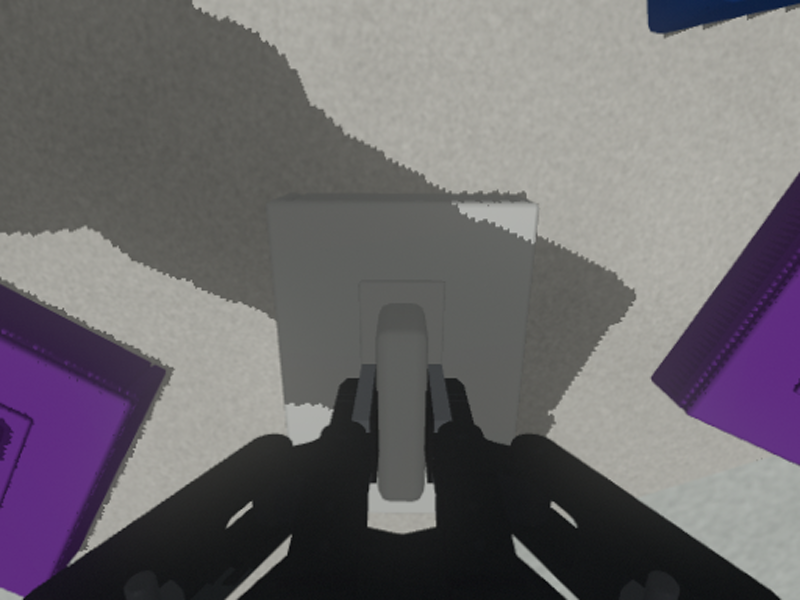

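```bash
python3 - <<'E'
from h import *
W=snap("wrist");s=st();Q=R.from_euler('xyz',s["tool_rot"])
for nm,u,z in(("barfar",(402,330),60),("barnear",(400,500),60),("plfarL",(270,203),30),("plfarR",(538,203),30),("plR",(519,440),30),("plL",(286,404),30),("botfarL",(276,194),0),("botfarR",(530,194),0)):
    print(nm,Q.inv().apply(atz(W,np.array(u)/1.5625-.2,z)-s["eef_pos"]).round(1))
E
```

```text
t 25.25 pos [ 572.1 -257.7   35.2] rot [-1.5709e+00 -7.0000e-04 -3.4450e-01] F [ 0.6  -0.    4.58] T [ 0.07  0.07 -0.02] w 15.0
barfar [ -0.5 -24.8  33.5]
barnear [ -1.1 -24.8 -28.2]
plfarL [-43.9   5.2  65.8]
plfarR [44.1  5.2 65.8]
plR [ 46.    5.2 -26.8]
plL [-45.    5.2 -10.4]
botfarL [-50.   35.2  65.6]
botfarR [49.8 35.2 65.7]
```

```bash
cat >> fit.py <<'E'
print("fx-free")
def res3(p,sel):
    r=[]
    for i in sel:
        E,uv=obs[i]; V=dict(W); V["extrinsics"]=E; V["fx"]=V["fx"]*p[3]; V["fy"]=V["fy"]*p[3]
        for X,u in zip(K,uv): r.append(proj(V,M(p,X)+[69.7])-u)
    return np.concatenate(r)
for sel in((0,),(1,),(0,1)):
    f=least_squares(lambda p:res3(p,sel),[559,21,.21,1]);print(sel,f.x.round(4),np.sqrt(np.mean(f.fun**2)).round(2))
E
python3 fit.py
python3 - <<'E'
from h import *
W=snap("wrist","w18")
E
```

```text
(0,) [5.58209e+02 2.14100e+01 2.11000e-01 6.51550e+01] 0.11
  z72 [5.58263e+02 2.17080e+01 2.11000e-01] 0.8
  z72,pitch [ 5.637607e+02 -6.752600e+00  2.097000e-01 -1.160000e-01] 0.4
(1,) [5.58287e+02 2.14620e+01 2.06000e-01 6.61580e+01] 0.16
  z72 [5.5850e+02 2.2548e+01 2.0600e-01] 0.81
  z72,pitch [ 5.611146e+02  9.312700e+00  2.030000e-01 -5.860000e-02] 0.39
(0, 1) [5.58246e+02 2.14140e+01 2.08000e-01 6.57830e+01] 0.17
  z72 [5.5839e+02 2.2139e+01 2.0800e-01] 0.9
  z72,pitch [ 5.591875e+02  1.807000e+01  2.077000e-01 -1.740000e-02] 0.88
fx-free
(0,) [5.578979e+02 2.299560e+01 2.110000e-01 9.789000e-01] 0.12
(1,) [5.580312e+02 2.264540e+01 2.058000e-01 9.828000e-01] 0.17
(0, 1) [5.579851e+02 2.272470e+01 2.082000e-01 9.821000e-01] 0.18
```

```bash
python3 - <<'E'
import cv2,numpy as np
a=cv2.imread("pics/w10.png")[150:240,215:305];b=cv2.imread("pics/w11.png")[150:240,215:305]
o=np.hstack([cv2.resize(cv2.convertScaleAbs(i,alpha=2),(395,395),interpolation=2) for i in(a,b)])
cv2.imwrite("pics/w10c.png",o)
E
```

```text
(no output)
```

View pics/w10c.png

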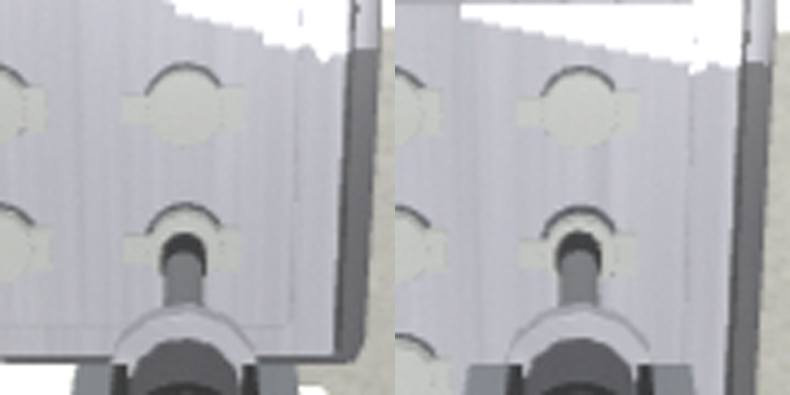

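```bash
sed -i 's/^CX,CY,CA=.*/CX,CY,CA=558.5,23.3,.208/' h.py;python3 - <<'E'
from h import *
p0=np.array(cmd()[0])+[0,0,115];p1=np.array([558.7,22.3,140.]);a0,a1=-.3445,.208
w=np.array([.4,.8]+[1.1]*6+[.8,.5,.2]);w=np.cumsum(w)/w.sum();w=np.r_[0,w]
for i in range(len(w)-1):
    a=a0+(a1-a0)*w[i];d=(p1-p0)*(w[i+1]-w[i]);Q=R.from_euler('xyz',[-np.pi/2,0,a])
    print("[0,%s,[0,%.1f,0]]"%((Q.inv().apply(d)/10).round(1).tolist(),np.degrees((a0-a1)*(w[i+1]-w[i]))),end=",")
E
```

```text
[0,[-0.5, 0.0, 1.1],[0,-1.4,0]],[0,[-0.9, 0.1, 2.2],[0,-2.7,0]],[0,[-1.0, 0.1, 3.1],[0,-3.7,0]],[0,[-0.8, 0.1, 3.2],[0,-3.7,0]],[0,[-0.6, 0.1, 3.3],[0,-3.7,0]],[0,[-0.4, 0.1, 3.3],[0,-3.7,0]],[0,[-0.2, 0.1, 3.3],[0,-3.7,0]],[0,[0.0, 0.1, 3.3],[0,-3.7,0]],[0,[0.2, 0.1, 2.4],[0,-2.7,0]],[0,[0.2, 0.1, 1.5],[0,-1.7,0]],[0,[0.1, 0.0, 0.6],[0,-0.7,0]],
```

Request:
play_rows(
  rows=[
    [0,[0,-0.3,0],[0,0,0]],
    [0,[0,-0.7,0],[0,0,0]],
    [0,[0,-2,0],[0,0,0]],
    [0,[0,-3,0],[0,0,0]],
    [0,[0,-3,0],[0,0,0]],
    [0,[0,-1.7,0],[0,0,0]],
    [0,[0,-0.8,0],[0,0,0]],
    [0,[0,0,0],[0,0,0]],
  ],
)

```text
clock: 26.15
eef_pos: [572.1, -257.5, 150.7]
tool_rot: [-1.571, -0.001, -0.344]
force: [0.3, -0.1, -0.7]
width: 14.9
```

Request:
play_rows(
  rows=[
    [0,[-0.5,0,1.1],[0,-1.4,0]],
    [0,[-0.9,0.1,2.2],[0,-2.7,0]],
    [0,[-1,0.1,3.1],[0,-3.7,0]],
    [0,[-0.8,0.1,3.2],[0,-3.7,0]],
    [0,[-0.6,0.1,3.3],[0,-3.7,0]],
    [0,[-0.4,0.1,3.3],[0,-3.7,0]],
    [0,[-0.2,0.1,3.3],[0,-3.7,0]],
    [0,[0,0.1,3.3],[0,-3.7,0]],
  ],
)

```text
clock: 26.95
eef_pos: [559.3, -20.9, 141.4]
tool_rot: [-1.57, 0.003, 0.119]
force: [-0.6, 0.6, -1.8]
width: 15.1
```

Request:
play_rows(
  rows=[
    [0,[0.2,0.1,2.4],[0,-2.7,0]],
    [0,[0.2,0.1,1.5],[0,-1.7,0]],
    [0,[0.1,0,0.6],[0,-0.7,0]],
    [0,[0,0,0],[0,0,0]],
    [0,[0,0,0],[0,0,0]],
    [0,[0,0,0],[0,0,0]],
    [0,[0,0,0],[0,0,0]],
    [0,[0,0,0],[0,0,0]],
  ],
)

```text
clock: 27.75
eef_pos: [559.6, 21.0, 141.0]
tool_rot: [-1.571, -0.0, 0.202]
force: [-0.7, 0.1, -1.8]
width: 14.8
```

```bash
python3 - <<'E'
from h import *
did([[0,[0,-11.5,0],[0,0,0]],[0, [-0.5, 0, 1.1], [0, -1.4, 0]], [0, [-0.9, 0.1, 2.2], [0, -2.7, 0]], [0, [-1, 0.1, 3.1], [0, -3.7, 0]], [0, [-0.8, 0.1, 3.2], [0, -3.7, 0]], [0, [-0.6, 0.1, 3.3], [0, -3.7, 0]], [0, [-0.4, 0.1, 3.3], [0, -3.7, 0]], [0, [-0.2, 0.1, 3.3], [0, -3.7, 0]], [0, [0, 0.1, 3.3], [0, -3.7, 0]],[0, [0.2, 0.1, 2.4], [0, -2.7, 0]], [0, [0.2, 0.1, 1.5], [0, -1.7, 0]], [0, [0.1, 0, 0.6], [0, -0.7, 0]]])
need([558.7,22.3,122],.208)
W=snap("wrist","w19");st()
cv2.imwrite("pics/w19b.png",cv2.resize(cv2.convertScaleAbs(W["img"][:,:,::-1],alpha=1.3),(800,600),interpolation=2))
E
```

```text
cmd [559.6  21.8 140.9] yaw [-1.5708  0.      0.2036]
need shift cm [-0.08  1.89  0.07] [ 0.   -0.25  0.  ]
t 27.8 pos [559.6  21.2 140.9] rot [-1.5709  0.      0.2026] F [ 0.5   0.22 -1.56] T [-0.01 -0.    0.01] w 15.1
```

View pics/w19b.png

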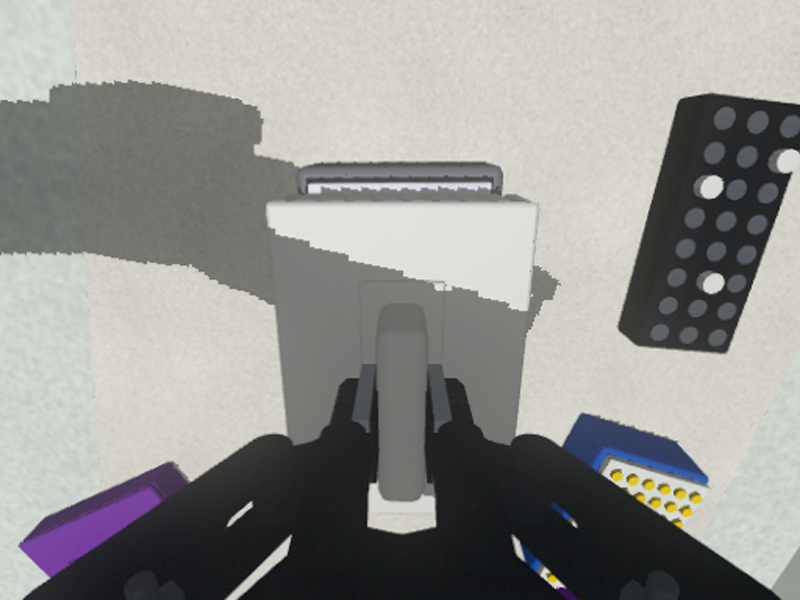

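Request:
play_rows(
  rows=[
    [0,[-0.08,0.5,0.07],[0,-0.2,0]],
    [0,[0,1,0],[0,0,0]],
    [0,[0,1,0],[0,0,0]],
    [0,[0,0.8,0],[0,0,0]],
    [0,[0,0.4,0],[0,0,0]],
    [0,[0,0.1,0],[0,0,0]],
    [0,[0,0,0],[0,0,0]],
    [0,[0,0,0],[0,0,0]],
  ],
)

```text
clock: 28.6
eef_pos: [559.0, 22.3, 103.2]
tool_rot: [-1.571, -0.001, 0.207]
force: [-0.1, 0.5, -1.6]
width: 15.2
```

```bash
python3 - <<'E'
from h import *
did([[0,[-.08,3.8,.07],[0,-.2,0]]])
W=snap("wrist","w20");T=snap("top","t20");S=snap("scene","s20");st();np.savez("w20.npz",E=W["extrinsics"])
cv2.imwrite("pics/w20b.png",cv2.resize(cv2.convertScaleAbs(W["img"][80:320,140:380,::-1],alpha=1.5),(600,600),interpolation=2))
u=proj(S,[558,23,70]).astype(int);cv2.imwrite("pics/s20c.png",cv2.resize(S["img"][u[1]-50:u[1]+50,u[0]-50:u[0]+50,::-1],(600,600),interpolation=2))
E
```

```text
cmd [558.7  22.3 102.9] yaw [-1.5708  0.      0.2071]
t 28.75 pos [558.9  22.3 103.3] rot [-1.5708e+00 -7.0000e-04  2.0710e-01] F [-0.28 -0.03 -1.22] T [ 0.03 -0.01  0.04] w 14.7
```

View pics/w20b.png

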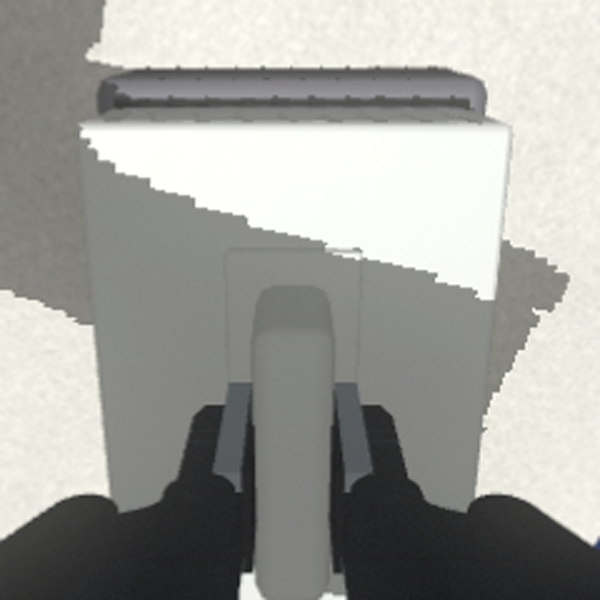

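View pics/s20c.png

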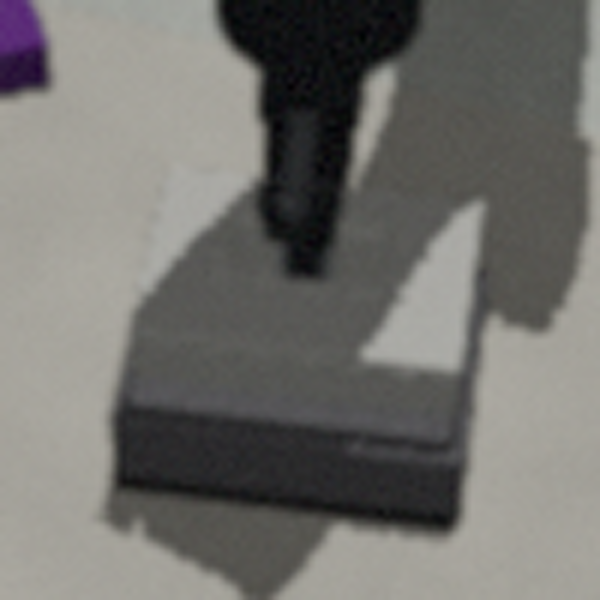

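```bash
python3 - <<'E'
from h import *
W=snap("wrist");s=st();W["extrinsics"]=np.load("w20.npz")["E"];Q=R.from_euler('xyz',s["tool_rot"])
for sc in(1,.98,.965):
  V=dict(W);V["fx"]=W["fx"]*sc;V["fy"]=W["fy"]*sc
  print(sc)
  for nm,u,z in(("shL",(97,95),50),("shR",(487,95),50),("shfar",(290,70),50),("blkL",(117,102),58.4),("blkR",(470,102),58.4),("blkfar",(290,100),58.4),("liL",(81,125),98.4),("liR",(511,125),98.4),("lifar",(290,123),98.4),("libotfar",(290,110),68.4)):
    print(nm,Q.inv().apply(atz(V,np.array(u)/2.5+[140,80]-.2,z)-s["eef_pos"]).round(1)[[0,2]],end=" ")
  print()
E
```

```text
t 28.8 pos [558.9  22.3 103.2] rot [-1.5708e+00 -7.0000e-04  2.0710e-01] F [ 0.63 -0.12 -1.15] T [-0.02  0.01  0.01] w 15.0
1
shL [-53.   68.1] shR [51.8 68.2] shfar [-1.1 74.5] blkL [-45.7  67. ] blkR [45.3 67.1] blkfar [-1.1 67.5] liL [-43.7  66.1] liR [44.3 66.1] lifar [-1.  66.4] libotfar [-1.1 66. ] 
0.98
shL [-54.   69.1] shR [52.8 69.2] shfar [-1.1 75.6] blkL [-46.6  67.9] blkR [46.2 68. ] blkfar [-1.1 68.4] liL [-44.6  66.7] liR [45.1 66.7] lifar [-1.  67.1] libotfar [-1.1 66.8] 
0.965
shL [-54.7  69.8] shR [53.5 69.9] shfar [-1.2 76.4] blkL [-47.2  68.6] blkR [46.8 68.7] blkfar [-1.1 69.1] liL [-45.2  67.2] liR [45.8 67.2] lifar [-1.  67.5] libotfar [-1.1 67.4]
```

Request:
play_rows(
  rows=[
    [0,[-0.04,0,0.08],[0,0,0]],
    [0,[0,0.1,0],[0,0,0]],
    [0,[0,0.15,0],[0,0,0]],
    [0,[0,0.15,0],[0,0,0]],
    [0,[0,0.1,0],[0,0,0]],
    [0,[0,0.1,0],[0,0,0]],
    [0,[0,0,0],[0,0,0]],
    [0,[0,0,0],[0,0,0]],
  ],
)

```text
clock: 29.6
eef_pos: [558.1, 22.7, 96.8]
tool_rot: [-1.571, 0.0, 0.207]
force: [0.3, -0.6, -1.9]
width: 14.9
```

Request:
play_rows(
  rows=[
    [0,[0,0.1,0],[0,0,0]],
    [0,[0,0.1,0],[0,0,0]],
    [0,[0,0.05,0],[0,0,0]],
    [0,[0,0.05,0],[0,0,0]],
    [0,[0,0.05,0],[0,0,0]],
    [0,[0,0.03,0],[0,0,0]],
    [0,[0,0,0],[0,0,0]],
    [0,[0,0,0],[0,0,0]],
  ],
)

```text
clock: 30.4
eef_pos: [558.2, 22.8, 93.3]
tool_rot: [-1.571, -0.0, 0.207]
force: [-0.5, -1.3, 2.9]
width: 15.2
```

```bash
python3 - <<'E'
from h import *
did([[0,[-.04,.6,.08],[0,0,0]],[0,[0,.38,0],[0,0,0]]])
st()
E
```

```text
cmd [558.1  23.   93.1] yaw [-1.5708  0.      0.2071]
t 30.4 pos [558.2  22.8  93.3] rot [-1.571e+00 -3.000e-04  2.069e-01] F [-0.55 -1.26  2.9 ] T [-0.44  0.1   0.03] w 15.2
```

Request:
play_rows(
  rows=[
    [0,[0,0.04,0],[0,0,0]],
    [0,[0,0,0],[0,0,0]],
    [0,[0,0,0],[0,0,0]],
    [0,[0,0,0],[0,0,0]],
    [0,[0,0,0],[0,0,0]],
    [0,[0,0,0],[0,0,0]],
    [0,[0,0,0],[0,0,0]],
    [0,[0,0,0],[0,0,0]],
  ],
)

```text
clock: 31.2
eef_pos: [558.2, 22.7, 93.3]
tool_rot: [-1.571, -0.0, 0.207]
force: [-0.7, -3.2, 6.7]
width: 14.9
```

Firm seat at 93.3. Release and lift.

Request:
play_rows(
  rows=[
    [0,[0,-0.04,0],[0,0,0]],
    [0.3,[0,0,0],[0,0,0]],
    [0.7,[0,0,0],[0,0,0]],
    [1,[0,0,0],[0,0,0]],
    [1,[0,0,0],[0,0,0]],
    [1,[0,0,0],[0,0,0]],
    [1,[0,0,0],[0,0,0]],
    [1,[0,0,0],[0,0,0]],
  ],
)

```text
clock: 32.0
eef_pos: [558.1, 23.0, 93.1]
tool_rot: [-1.571, 0.0, 0.207]
force: [-0.6, -0.3, 0.5]
width: 85.7
```

Request:
play_rows(
  rows=[
    [1,[0,-1,0],[0,0,0]],
    [1,[0,-2,0],[0,0,0]],
    [1,[0,-4,0],[0,0,0]],
    [1,[0,-3,0],[0,0,0]],
    [1,[0,0,-3],[0,0,0]],
    [1,[0,0,-3],[0,0,0]],
    [1,[0,0,-1.5],[0,0,0]],
    [1,[0,0,-0.5],[0,0,0]],
  ],
)

```text
clock: 32.8
eef_pos: [574.6, -57.4, 193.5]
tool_rot: [-1.572, -0.0, 0.204]
force: [-0.3, 0.3, -0.8]
width: 85.4
```

```bash
python3 - <<'E'
from h import *
W=snap("wrist","w22");S=snap("scene","s22");T=snap("top","t22");st();np.savez("w22.npz",E=W["extrinsics"])
u=proj(S,[558,23,70]).astype(int);a=cv2.resize(S["img"][u[1]-40:u[1]+40,u[0]-40:u[0]+40,::-1],(390,390),interpolation=2)
b=cv2.resize(W["img"][0:260,130:390,::-1],(390,390),interpolation=2)
cv2.imwrite("pics/f22.png",np.hstack([a,b]))
cv2.imwrite("pics/w22b.png",cv2.resize(W["img"][0:200,150:350,::-1],(600,600),interpolation=2))
E
```

```text
t 32.95 pos [574.3 -54.1 192.8] rot [-1.5694e+00  6.0000e-04  2.0760e-01] F [-0.27  0.57  0.22] T [ 0.02  0.06 -0.02] w 85.4
```

View pics/f22.png

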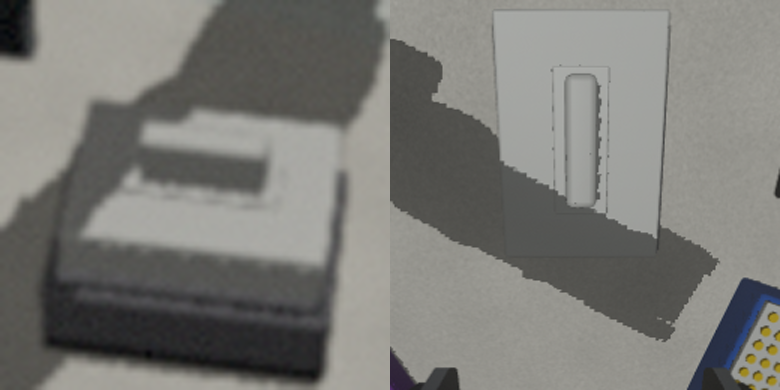

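View pics/s22.png

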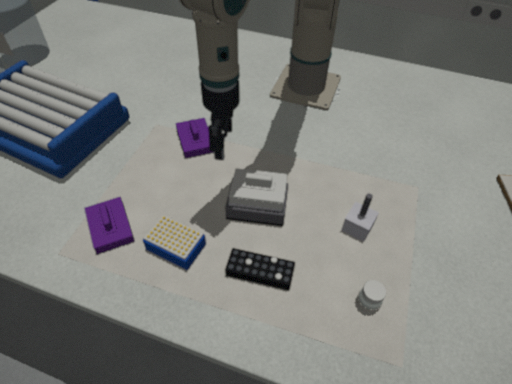

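```bash
python3 - <<'E'
from h import *
from scipy.optimize import least_squares
W=snap("wrist");st();W["extrinsics"]=np.load("w22.npz")["E"];W["fx"]*=.98;W["fy"]*=.98
pl={(-46,66):(104,10),(46,66):(279,12),(46,-66):(268,257),(-46,-66):(116,258)}
def g(p):
    Rm=R.from_euler('zyx',p[3:6]).as_matrix(); return np.concatenate([proj(W,Rm@[X[0],X[1],0]+p[:3])-(np.array(u)/1.5+[130,0]-.2) for X,u in pl.items()])
f=least_squares(g,[558,23,88,.207,0,0]);print(f.x.round(3),f.fun.round(2))
f=least_squares(lambda p:g(np.r_[p,0,0]),[558,23,88,.207]);print(f.x.round(3),f.fun.round(2))
E
```

```text
t 33.0 pos [574.2 -53.5 192.8] rot [-1.5693e+00  7.0000e-04  2.0860e-01] F [0.76 0.3  0.55] T [ 0.   -0.03  0.01] w 85.5
[ 5.58083e+02  2.50280e+01  8.82010e+01  2.06000e-01  2.10000e-02
 -6.80000e-02] [ 0.03  0.06  0.07 -0.03 -0.03 -0.13 -0.09  0.1 ]
[5.57994e+02 2.39120e+01 8.75720e+01 2.05000e-01] [-0.68  0.78  1.06 -0.61 -1.11  0.21  0.67 -0.42]
```

```bash
python3 - <<'E'
from h import *
from scipy.optimize import least_squares
W=snap("wrist","w23");st();np.savez("w23.npz",E=W["extrinsics"])
cv2.imwrite("pics/w23b.png",cv2.resize(W["img"][0:200,170:350,::-1],(540,600),interpolation=cv2.INTER_CUBIC))
V=dict(W);V["extrinsics"]=np.load("w15.npz")["E"];V["fx"]*=.98;V["fy"]*=.98
pl={(-46,66):(339,37),(46,66):(481,38),(46,-66):(471,242),(-46,-66):(344,240)}
def g(p):
    Rm=R.from_euler('zyx',p[3:6]).as_matrix(); return np.concatenate([proj(V,Rm@[X[0],X[1],0]+p[:3])-(np.array(u)/1.5625-.2) for X,u in pl.items()])
f=least_squares(g,[571,-257,30,-.34,0,0]);print("bench baseline",f.x.round(3),f.fun.round(2))
E
```

```text
t 33.05 pos [574.3 -53.4 192.8] rot [-1.5693e+00  7.0000e-04  2.0910e-01] F [-0.8  -0.04  0.07] T [ 0.02  0.   -0.  ] w 85.4
bench baseline [ 5.72485e+02 -2.54530e+02  2.86010e+01 -3.50000e-01  3.00000e-03
 -6.00000e-02] [-0.04  0.11  0.17 -0.   -0.01 -0.2  -0.13  0.08]
```

View pics/w23b.png

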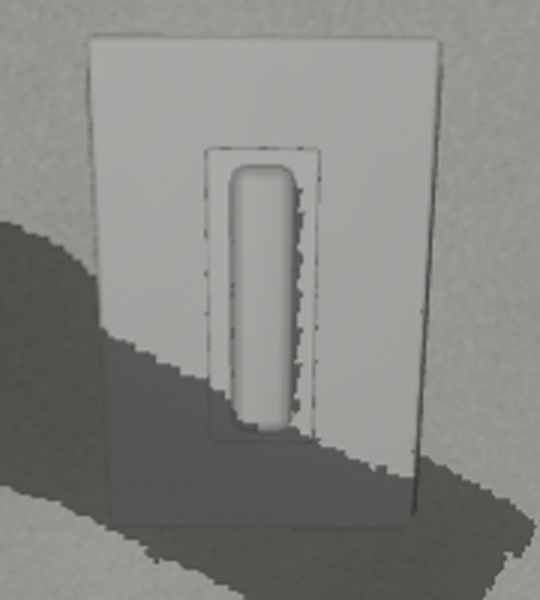

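```bash
python3 - <<'E'
from h import *
print(ctrl.finish_job());st()
E
```

```text
the job is handed in; nothing more can be done
None
the job is handed in; nothing more can be done
```

The high tube is pressed home, the presser is back in its stand and the lid is on the cooler. I handed the job in at about 33 s of the 72 s allowed.

- **Finding the high cap:** I felt three caps, at (17,-39), (17,-13) and (17,13) in the cooler's frame. The first was firm at the home level. The second had no contact 1 mm or more above that level. The third, at (17,13), was already in contact about 1.5 mm above it, so that was the high one. I did not feel the other five.
- **Pressing it home:** I pressed it until it stopped firmly at 11.6 N, at the same tool height as the first cap. I then pushed 0.3 mm further without taking a reading. At the arm's stiffness that is about 14 N, below the 25 N at which a cap cracks.
- **Presser:** it went back down its bore, and the wrist picture looks the same as before I took it.
- **Lid:** it came to rest at tool height 93.3 mm, against about 93.4 mm predicted from the cap height. It held there firmly under about 7 N, which leaves the cold pack roughly 1.3 mm above the home caps. It did not move when I let go.
- **Last pictures:** the lid's top measured about 88 mm above the bench, as expected. The scene picture shows the tip box, rack and pot apparently where they were, and the gripper is clear of everything.

**Checks that disagreed:**
- The wrist camera read heights several millimetres low, about a 2% scale error. I settled the lid's position from the foot's contact on the caps and from the lid's position over the cooler rim.
- The raw lid-tilt estimate from the camera was about 0.07 rad. It gave 0.06 rad for the same lid lying flat on the bench, so I took it as camera error. I did not check flatness by touch.

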